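# Set the slide-carrier dock to width and load it

### The job

Open up the loading dock by turning the red-handled eccentric bolt until the width gauge slides freely between the fixed wall and the blue guide with 1 to 4 mm of play in all; prove it, before any carrier goes in, by laying the gauge flat on the top ledges at the front of the dock and sliding it back to the stop. Then put the gauge back upright on the middle of its yellow pad and load every slide carrier on the bench, slides up, into a slot of its own beneath the top ledges, pushed fully home against the stop. Leave the bolt at its setting and do not disturb the bottle, the jar and the screwdriver.

Things in the scene. Friction and masses are not known exactly. Their poses are not given: they have to be found in the camera images.
- dock_c (a point): loading dock for slide carriers, fixed to the bench: centre of its underside, on the bench. x points into the dock, y from the fixed wall to the guide, z up. Aluminium base 130 (x) x 10 mm high, y from -60 to +115 mm. The plain fixed wall, 8 mm thick, runs from x=-55 to +55 mm, its inner face at y=-30 mm, its top 112 mm above the bench; flared lips reach 10 mm ahead of it and up to 120 mm.
- guide_face (a point): top middle of the inner face of the blue sliding guide, the dock's second wall, 112 mm above the bench, at dock y = 30 mm + joint guide. Same length, height, flares and ledges as the fixed wall; axes as the dock.
- slot_mouth (a point): front end of the ledges (dock x=-55, y=0), 44 mm above the bench: where the centre height of a carrier in the lowest slot lies. Each wall has five white ledges 10 mm wide, 3 mm thick, upper faces 40, 56, 72, 88, 104 mm above the bench. The four slots, 13 mm high, 16 mm apart, lie between them; they are open to the front (-x). Mid-channel is at dock y = half of joint guide. Axes as the dock.
- stop_face (a point): front face of the stop plate that closes the back of the dock, at dock x=+55 mm, y=0, 108 mm above the bench; the plate reaches 120 mm above the bench. A carrier fully home touches it: its centre is then at dock x=-15 mm and its tail stands 30 mm out of the front of the ledges.
- top_ledge (a point): front end of the top ledges (dock x=-55, y=0), at their upper face, 104 mm above the bench. They are open above and serve for the gauge only. Axes as the dock.
- guide (a joint): how far (m) the blue guide has moved out to +y of the dock: the distance between the two walls is 60 mm + this value (0 to 16 mm). The eccentric bolt drives it: about 8 mm x (1 - cos(cam)). The gauge is 66 mm wide, a carrier 64 mm.
- cam (a joint): angle (rad) of the eccentric bolt about its vertical axis, 0 to 3.1, growing counter-clockwise seen from above, which widens the channel. It starts below 0.8, with the channel too narrow for gauge and carriers. It stays where it is left and takes about 0.15 N m to turn.
- cam_grip (a point): centre of the red wing handle on the eccentric bolt, on the bolt's axis, 135 mm above the bench (dock x=+20, y=+85 mm). The wing is 60 mm long (its x), 14 mm thick (y), from 118 to 148 mm above the bench; it turns with joint cam and lies along the dock's x at cam=0. Below it are a brass eccentric disc of 24 mm radius and a steel post.
- gauge_c (a point): width gauge (0.25 kg): steel plate 60 (x) x 66 (y) x 8 mm with an upright orange handle on its middle, 44 (x) x 20 (y) mm, from 8 to 45 mm above the underside. The point is on the handle's axis, 28 mm above the underside. Starts upright on the yellow pad. On the dock's top ledges this point is 132 mm above the bench; at the stop it is at dock x=+25 mm.
- pad_c (a point): centre of the upper face of the yellow parking pad for the gauge, 120 (x) x 110 (y) x 2 mm, fixed to the bench.
- oil: bystander: small amber bottle, 44 mm in diameter, 85 mm high; the centre of its underside.
- jar: bystander: glass jar with blue cap, 60 mm in diameter, 70 mm high; the centre of its underside.
- driver: bystander: yellow-handled screwdriver, 170 mm long, lying on the bench; its origin.
- carrier0_c (a point): slide carrier, a white plastic plate 140 (x) x 64 (y) x 8 mm with four glass slides on its upper face, 0.12 kg. Point at its centre, half-way up (4 mm above its underside); z out of the slide face. Either end may go in first. It starts flat on the bench, slides up. Absent in some starts (None).
- carrier1_c (a point): slide carrier, a white plastic plate 140 (x) x 64 (y) x 8 mm with four glass slides on its upper face, 0.12 kg. Point at its centre, half-way up (4 mm above its underside); z out of the slide face. Either end may go in first. It starts flat on the bench, slides up. Absent in some starts (None).
- carrier2_c (a point): slide carrier, a white plastic plate 140 (x) x 64 (y) x 8 mm with four glass slides on its upper face, 0.12 kg. Point at its centre, half-way up (4 mm above its underside); z out of the slide face. Either end may go in first. It starts flat on the bench, slides up. Absent in some starts (None).
- carrier3_c (a point): slide carrier, a white plastic plate 140 (x) x 64 (y) x 8 mm with four glass slides on its upper face, 0.12 kg. Point at its centre, half-way up (4 mm above its underside); z out of the slide face. Either end may go in first. It starts flat on the bench, slides up. Absent in some starts (None).
Mind the look-alikes: they are no part of the job. What is shaped like the part that bears carrier2_c but black is not meant. There is more than one size of the part that bears gauge_c; the job needs the smaller.

How it is judged (in metres and radians):
On the way, in this order (a step that is already met when the one before it is completed fails the run):
1. the channel is set 1 to 4 mm wider than the gauge and the gauge lies flat on the top ledges in the front part of the dock, no carrier being in the dock (value of joint guide between 0.0068 and 0.0103 m and x of gauge_c in the frame of dock_c between -0.05 and -0.008 m and z of gauge_c in the frame of dock_c between 0.129 and 0.1355 m and y of gauge_c in the frame of dock_c between -0.005 and 0.014 m and angle between gauge_c's own z axis and vertical below 0.06 rad and horizontal distance between each of carrier0_c, carrier1_c, carrier2_c, carrier3_c and dock_c above 0.13 m), for 0.1 s.
2. the gauge has slid along the top ledges to the back stop, channel still set, no carrier being in the dock (value of joint guide between 0.0068 and 0.0103 m and x of gauge_c in the frame of dock_c between 0.017 and 0.03 m and z of gauge_c in the frame of dock_c between 0.129 and 0.1355 m and y of gauge_c in the frame of dock_c between -0.005 and 0.014 m and angle between gauge_c's own z axis and vertical below 0.06 rad and horizontal distance between each of carrier0_c, carrier1_c, carrier2_c, carrier3_c and dock_c above 0.13 m), for 0.1 s.
At the end, for the whole second after the job is handed in: The channel is 1 to 4 mm wider than the gauge (67 to 70 mm between the walls); every carrier present lies level, slides up, in one of the four slots with its leading end within 6 mm of the stop; the gauge stands upright on its pad within 35 mm of the pad's centre; all at rest (value of joint guide between 0.0068 and 0.0103 m and x of carrier0_c in the frame of dock_c between -0.022 and -0.009 m and y of carrier0_c in the frame of dock_c between -0.006 and 0.014 m and z of carrier0_c in the frame of dock_c between 0.04 and 0.098 m and angle between each of carrier0_c, carrier1_c, carrier2_c, carrier3_c's own z axis and vertical below 0.07 rad and angle between the x axis of each of carrier0_c, carrier1_c, carrier2_c, carrier3_c and the x axis of dock_c, either way round below 0.12 rad and linear speed of each of carrier0, carrier1, carrier2, carrier3, gauge below 0.02 m/s and x of carrier1_c in the frame of dock_c between -0.022 and -0.009 m and y of carrier1_c in the frame of dock_c between -0.006 and 0.014 m and z of carrier1_c in the frame of dock_c between 0.04 and 0.098 m and x of carrier2_c in the frame of dock_c between -0.022 and -0.009 m and y of carrier2_c in the frame of dock_c between -0.006 and 0.014 m and z of carrier2_c in the frame of dock_c between 0.04 and 0.098 m and x of carrier3_c in the frame of dock_c between -0.022 and -0.009 m and y of carrier3_c in the frame of dock_c between -0.006 and 0.014 m and z of carrier3_c in the frame of dock_c between 0.04 and 0.098 m and horizontal distance between gauge_c and pad_c below 0.035 m and z of gauge_c in the frame of pad_c between 0.024 and 0.032 m and angle between gauge_c's own z axis and vertical below 0.1 rad); the robot touches nothing.
It fails at once if the amber bottle is moved more than 30 mm (distance of oil from where it was at the start of the episode above 0.03 m).
It fails at once if the jar is moved more than 30 mm (distance of jar from where it was at the start of the episode above 0.03 m).
It fails at once if the screwdriver is moved more than 30 mm (distance of driver from where it was at the start of the episode above 0.03 m).
Of carrier0, carrier1, carrier2, carrier3 only 2 to 4 are there at a start; the rules pass over those that are not, and their reading is None.
At some moment in a run one of carrier0, carrier1, carrier2, carrier3, gauge may be knocked a few centimetres aside while the robot is not near it.
Once in a run the grip may slacken for a moment while it holds something.
It also fails if it takes over 210 s, if anything falls off the work surface, if the arm or the gripper's body presses on something with over 40 N, if the wrist force passes 120 N, or if a joint passes its speed limit or range.

### The arm

A 6-joint arm with a two-finger parallel gripper is mounted at the origin on the work surface. World frame = base frame: x ahead of the robot, y to its left, z up, the work surface at z = 0. Lengths are in m, angles in degrees, forces in N, time in s.
With the tool pointing down it reaches from about 0.275 to 0.875 m from the base axis. Payload 12.5 kg.
Tool frame: the origin (TCP) lies midway between the tips of the shut fingers; the grasp point (between the pads) lies 19 mm behind it (manip.grip_point_offset is the distance from the TCP to the grasp point, in m); z points along the fingers, y is the line along which they close (so a half turn about z gives the same grasp; the last joint's range is limited). The gripper opens to 85 mm and grips with 20 to 120 N. Pads are 22 mm wide; open, the fingers measure 114 mm over their backs; the gripper's body (76 mm by 85 mm) begins 54 mm behind the grasp point. The pads swing forward as they close: fully open they stand 13 mm farther back than shut.
Start: joints at [-67.987, 20.094, 94.641, -0, 65.266, -4.847], TCP at [0.249, -0.491, 0.231] pointing down, gripper open.
Joint ranges: [-157.81, 157.81], [-45, 120.19], [0.68, 151.7], [-89.99, 269.99], [4.06, 180], [-164.3, 164.3]. Speed limits (degrees/s): [127.2, 127.2, 159.86, 180, 180, 180].

### API

Orientations are given as a 3x3 rotation matrix whose columns are the frame's x, y, z axes.
In Python, from bench import manip, vision gives the robot as it stands.
- The arm moves only by the tool drive_tool, never from a script. Its argument "increments" is a list of rows, each an object with "dp": the shift along the tool's x, y, z normalised to -1 to 1, where 1 is 0.15 m, a list of three; "dr": the turn, a rotation vector about the tool's x, y, z normalised to -1 to 1, where 1 is 60 degrees, a list of three; "fingers": the opening in per cent of the stroke, from 0 (shut) to 100 (fully open). In form: [{"dp": [x, y, z], "dr": [ax, ay, az], "fingers": fingers}, ...]. A call has 1 to 20 rows; each row shifts and turns the commanded pose from where the row before left it, along the tool's axes as they then stand; what a row does not reach is not made up. A row lasts 1/12 s, in which the tool goes at most 41.7 mm and 7.16 degrees, less where a joint would pass 70% of its speed; a pose out of reach is approached as far as the arm can. A call with a number of a shift or a turn outside -1 to 1 is refused whole. A call with a gripper value outside its range is refused whole. The fingers move at their own pace and stop on an object; the grip force is fixed at half the most. Time passes only in rows, so rows that do not move let the fingers close. It gives the time, the measured TCP pose, the force, the opening and the grip force at its end, in the units of the state.
- manip.get_state(): the state, without advancing time (a new reading comes with each control period).
- vision.snapshot(name): name is "scene" or "top"; returns a dict with "pixels" (384x512x3 uint8, blue, green, red), "vfov" (degrees; the focal length in pixels is half the picture's height over the tangent of half this angle, whatever the lens; pixels are square), "cx", "cy" (the principal point, pixels), "dist_coeffs" ([k1, k2, p1, p2, k3] as OpenCV has them; the pictures are not rectified), "R" (3x3) and "t" (3): a world point X has camera coordinates R X + t. Camera axes: x right, y down, z forward; pixel columns grow to the right and rows downward; lengths in m; the calibration is good to about 2 mm. A picture is of the moment at which its call begins. There is no depth.
- manip.close_job(): hands the job in; it is judged then, once.
The state is a dict: "time": time; "qpos": joint angles; "dq": joint speeds; "joint_torque": joint torques, N m; "eef_pos": TCP position; "eef_rot": TCP orientation; "ft_force": force on the tool from outside, world axes, zero at the start; "moment": the same for the moment, N m; "finger_gap": finger opening in m; "finger_force": force on a finger pad.
Only numpy, scipy, OpenCV 4.12 (cv2) and the standard library are available. Lean on these libraries where they do the work, as an engineer would, in place of code of your own. Each camera call takes 0.05 s, during which the arm holds its last target. There are 200 camera calls.

## Working session

There is one attempt and no reset: what is moved stays moved. The work goes in short steps, Python scripts to look and compute and a tool call to move; the robot and the scene stay as the last step left them, time stands still between calls to the robot, and variables do not carry over. Pictures are saved under pics/ and viewed, at most 14 in all, crops included, and the job is handed in when it is done.

Besides the shell and the picture viewer there is one more tool, called after "Emit:" as name(argument=value, ...) on one line, values as JSON. drive_tool: Moves the arm, as the interface text tells. Scaled input: -1 to 1 covers 0.15 m each way for a shift and 60 degrees each way for a turn. Its arguments: {"type":"object","properties":{"increments":{"type":"array"}},"required":["increments"]}

```bash
mkdir -p pics; ls; python3 - <<'E'
from bench import manip, vision
import cv2,numpy as np
for n in("scene","top"):
    s=vision.snapshot(n); cv2.imwrite(f"pics/{n}0.png",cv2.resize(s["pixels"],(800,600))); np.save(f"{n}0.npy",s["pixels"])
    print(n,s["vfov"],s["cx"],s["cy"],s["dist_coeffs"],np.array(s["R"]).round(3).tolist(),s["t"])
print(manip.get_state())
E
```

```text
pics
scene 50.558397510563 252.21689165511086 194.37906782979633 [0.01230858 0.         0.         0.         0.        ] [[-0.689, 0.724, 0.012], [0.626, 0.604, -0.493], [-0.364, -0.332, -0.87]] [ 0.49576611 -0.26729324  1.43936595]
top 56.04486728970243 251.2607589006359 195.58957797740007 [-0.02186489  0.          0.          0.          0.        ] [[0.001, -1.0, -0.015], [-0.997, 0.001, -0.08], [0.08, 0.015, -0.997]] [-0.09586472  0.61273678  1.14647302]
{'time': 0.1, 'qpos': array([-6.79869675e+01,  2.01233583e+01,  9.46733369e+01, -3.46493830e-05,
        6.52655792e+01, -4.84764389e+00]), 'dq': array([-0.0086782 , -0.12233907, -0.13666724,  0.07723128, -0.0135317 ,
        0.07515411]), 'joint_torque': array([ 5.10173813e-04, -5.06831074e+01, -2.91874176e+01, -1.10254059e-04,
        2.61948771e-03,  2.68087751e-05]), 'eef_pos': array([ 0.24840873, -0.49037077,  0.23079175]), 'eef_rot': array([[ 8.92107742e-01,  4.51822544e-01, -4.07895808e-04],
       [ 4.51822719e-01, -8.92107177e-01,  1.00745135e-03],
       [ 9.13024534e-05, -1.08305174e-03, -9.99999409e-01]]), 'ft_force': array([ 0.56010952,  0.43107955, -0.47547567]), 'moment': array([-0.00604829, -0.01727634, -0.02131418]), 'finger_force': 0.0, 'finger_gap': 0.08542916087798644}
```

View pics/top0.png

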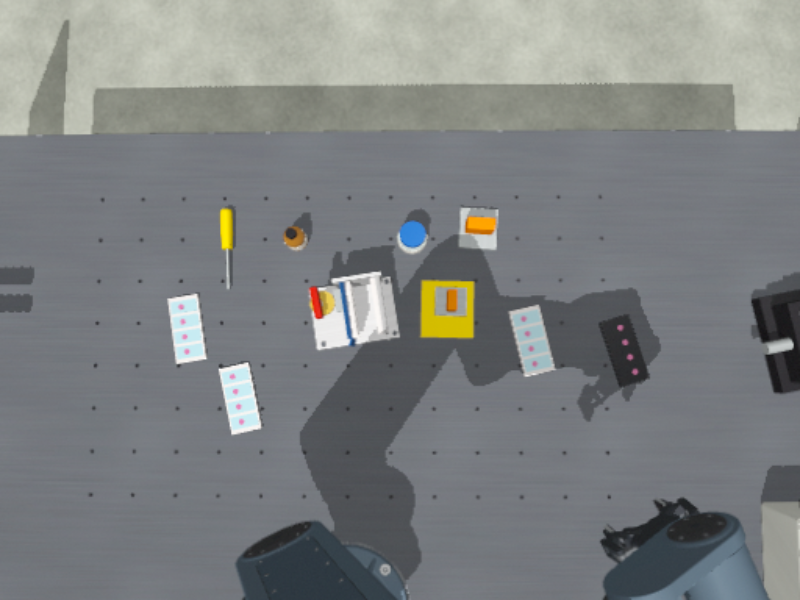

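View pics/scene0.png

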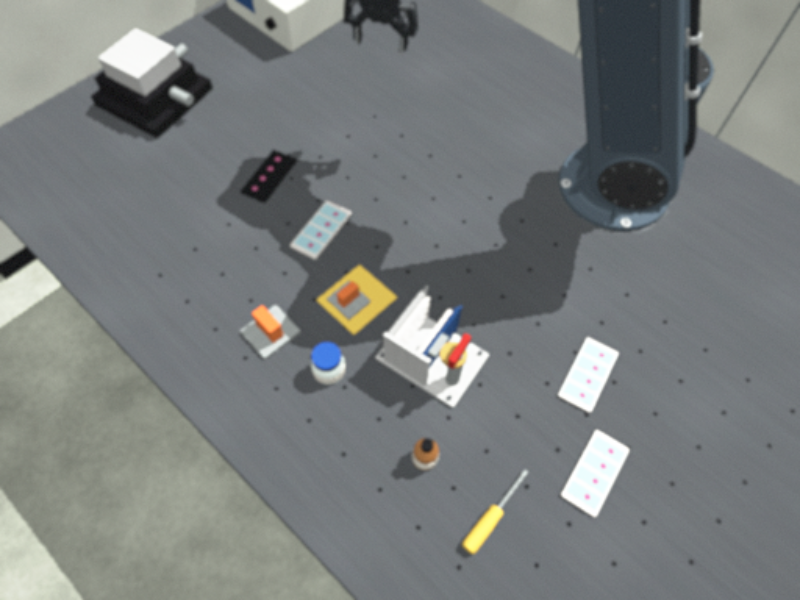

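Top view (800×600 scale): dock about (355,312), red wing (317,302), gauge on its yellow pad (450,300), white carriers at (187,328), (240,398), (531,341). The decoys are the black carrier (624,350) and the large gauge (480,227). Zooming in on the dock next.

```bash
cat > h.py <<'E'
import cv2,numpy as np
from bench import manip, vision
class V:
    def __init__(s,n):
        d=vision.snapshot(n); s.im=d["pixels"]; f=192/np.tan(np.radians(d["vfov"]/2))
        s.K=np.array([[f,0,d["cx"]],[0,f,d["cy"]],[0,0,1.]]); s.D=np.array(d["dist_coeffs"],float)
        s.R=np.array(d["R"]); s.t=np.array(d["t"]); s.C=-s.R.T@s.t
        s.hsv=cv2.cvtColor(s.im,cv2.COLOR_BGR2HSV)
    def ray(s,uv):
        p=cv2.undistortPoints(np.array(uv,float).reshape(-1,1,2),s.K,s.D).reshape(-1,2)
        return np.c_[p,np.ones(len(p))]@s.R
    def pl(s,uv,z):
        r=s.ray(uv); return s.C+r*((z-s.C[2])/r[:,2])[:,None]
    def proj(s,X):
        return cv2.projectPoints(np.array(X,float).reshape(-1,1,3),cv2.Rodrigues(s.R)[0],s.t,s.K,s.D)[0].reshape(-1,2)
    def blobs(s,lo,hi,amin=10):
        m=cv2.inRange(s.hsv,np.array(lo),np.array(hi))
        c,_=cv2.findContours(m,cv2.RETR_EXTERNAL,cv2.CHAIN_APPROX_NONE)
        return [x for x in c if cv2.contourArea(x)>=amin]
E
python3 - <<'E'
from h import *
t=V("top");s=V("scene")
a=cv2.resize(t.im[165:230,190:265],None,fx=8,fy=8,interpolation=cv2.INTER_CUBIC)
b=cv2.resize(s.im[175:265,235:320],None,fx=6,fy=6,interpolation=cv2.INTER_CUBIC)
cv2.imwrite("pics/c1.png",a);cv2.imwrite("pics/c2.png",b)
# carriers: bright/pale blobs
for c in t.blobs((0,0,150),(179,110,255),150):
    P=t.pl(c.reshape(-1,2),0.008)[:,:2]
    if P[:,0].max()>0.75: continue
    r=cv2.minAreaRect((P*1000).astype(np.float32)); print("pale",r, c.reshape(-1,2).mean(0))
for nm,lo,hi,z in(("yellow",(22,150,120),(32,255,255),.002),("orange",(5,180,120),(18,255,255),.047),("red",(0,200,120),(4,255,255),.148),("blue",(100,150,60),(125,255,255),.112)):
    for v,n in((t,"t"),(s,"s")):
        for c in v.blobs(lo,hi,12):
            P=v.pl(c.reshape(-1,2),z)[:,:2]; r=cv2.minAreaRect((P*1000).astype(np.float32))
            print(nm,n,[np.round(x,1) for x in r],c.reshape(-1,2).mean(0).round())
E
```

```text
pale ((46.74618911743164, -767.5394897460938), (77.4169692993164, 37.84703063964844), 23.049577713012695) [462.91176471 372.94117647]
pale ((107.42411804199219, -888.286376953125), (74.48196411132812, 183.62220764160156), 87.6546630859375) [499.69536424 354.22516556]
pale ((420.7420654296875, 224.66949462890625), (140.9954833984375, 64.70465087890625), 12.831083297729492) [153.14166667 254.93333333]
pale ((541.4815673828125, -384.97705078125), (140.36764526367188, 66.44133758544922), 13.270109176635742) [340.03333333 217.89166667]
pale ((566.665283203125, 340.9866638183594), (141.44744873046875, 67.0063705444336), 9.494576454162598) [119.16528926 210.19834711]
pale ((624.17138671875, -216.48403930664062), (66.03398132324219, 56.11008071899414), 89.94343566894531) [288.43055556 192.44444444]
pale ((590.139404296875, 40.591251373291016), (130.7869873046875, 70.82624053955078), 9.47435188293457) [210.6870229  202.84732824]
pale ((611.6629638671875, -38.39984130859375), (146.88478088378906, 122.12419891357422), 10.88691234588623) [235.80487805 194.90853659]
yellow t [array([623.1,  44.1]
[... 539 characters left out ...]
.float64(30.1)] [188. 152.]
orange t [array([ 768. , -268.9]), array([57.4, 27.7]), np.float64(62.8)] [304. 146.]
orange s [array([ 786.6, -262.9]), array([50.4, 20.9]), np.float64(88.4)] [172. 211.]
orange s [array([ 631.7, -208.2]), array([23.6, 40.9]), np.float64(85.6)] [222. 188.]
red t [array([609.3,  45.6]), array([57.4, 12. ]), np.float64(11.9)] [202. 193.]
blue t [array([591. ,  -6.9]), array([119.3,   9. ]), np.float64(11.1)] [221. 200.]
blue t [array([ 746.5, -134.9]), array([47.5, 49.8]), np.float64(45.2)] [264. 149.]
blue s [array([ 769.9, -118.3]), array([49.8, 46.2]), np.float64(30.2)] [208. 227.]
blue s [array([564.7,  -2.4]), array([53.7, 17.2]), np.float64(12.5)] [289. 205.]
```

View pics/c1.png

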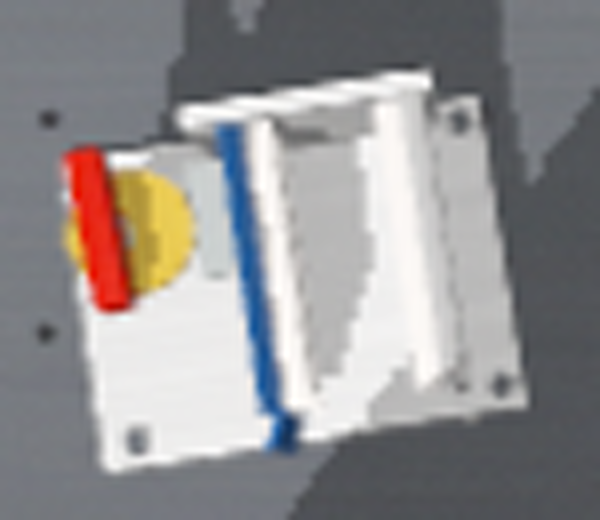

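View pics/c2.png

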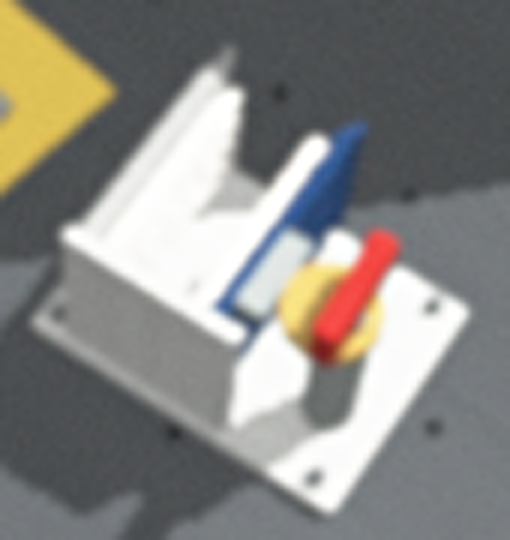

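The crops show the dock base corners clearly, at top crop (105,470), (525,405), (478,97) and scene crop (32,320), (335,513), (468,308). I'll fit the dock pose from those in both views.

```bash
cat > dockfit.py <<'E'
from h import *
from scipy.optimize import least_squares
t=V("top");s=V("scene")
ot=lambda p:(np.array(p)+.5)/8-.5+[190,165]
os_=lambda p:(np.array(p)+.5)/6-.5+[235,175]
obs=[(t,ot((105,470)),(-65,115,10)),(t,ot((525,405)),(-65,-60,10)),(t,ot((478,97)),(65,-60,10)),
(s,os_((32,318)),(65,-60,10)),(s,os_((335,513)),(65,115,10)),(s,os_((468,308)),(-65,115,10)),
(t,ot((432,70)),(55+6,-38,120))][:6]
def W(p,l):
    c,q=np.cos(p[2]),np.sin(p[2]);l=np.array(l)/1000;return np.array([p[0]+c*l[0]-q*l[1],p[1]+q*l[0]+c*l[1],l[2]])
f=lambda p:np.concatenate([v.proj(W(p,l))[0]-o for v,o,l in obs])
for sub in (obs,obs[:3],obs[3:]):
    g=lambda p:np.concatenate([v.proj(W(p,l))[0]-o for v,o,l in sub])
    r=least_squares(g,[.59,0,.15]); print(r.x[:2].round(4),np.degrees(r.x[2]).round(2),r.fun.round(2))
p=least_squares(f,[.59,0,.15]).x; np.save("dock.npy",p)
print("cam_grip",W(p,(20,85,135)))
# reference check: predicted wall tops vs picture (crop coords)
for l in((20,85,148),(55,-30,112),(-55,-30,112),(-65,-60,10)): print(l,((t.proj(W(p,l))[0]-[190,165]+.5)*8-.5).round(),((s.proj(W(p,l))[0]-[235,175]+.5)*6-.5).round())
# wing top angle: red pixels, both views
for v in(t,s):
    m=(v.hsv[...,1]>170)&((v.hsv[...,0]<6)|(v.hsv[...,0]>174))&(v.hsv[...,2]>150)
    y,x=np.nonzero(m); k=(x>190)&(x<320)&(y>165)&(y<265); P=v.pl(np.c_[x,y][k],.148)[:,:2]; c=P.mean(0); d=np.linalg.svd(P-c)[2][0]
    print("wing",c,np.degrees(np.arctan(d[1]/d[0])),k.sum())
E
python3 dockfit.py
```

```text
[ 0.6048 -0.0394] 8.83 [-0.35  0.02  0.02 -0.06 -0.17 -0.56  0.27 -0.02 -0.55 -0.56  0.35 -0.12]
[ 0.6042 -0.04  ] 8.67 [-0.23  0.12  0.16  0.19  0.07 -0.32]
[ 0.6057 -0.0389] 9.09 [ 0.2   0.38 -0.46 -0.34  0.28 -0.02]
cam_grip [0.61152674 0.04769368 0.135     ]
(20, 85, 148) [ 94. 224.] [357. 282.]
(55, -30, 112) [396.  95.] [ 96. 242.]
(-55, -30, 112) [441. 383.] [228.  74.]
(-65, -60, 10) [525. 405.] [179. 131.]
wing [0.60955965 0.04587863] 12.479865676026002 83
wing [0.61743857 0.05017442] 11.293733926518055 82
```

```bash
cat > go.py <<'E'
import sys,numpy as np
from bench import manip
def dock(x,y,z):
    p=np.load("dock.npy");c,s=np.cos(p[2]),np.sin(p[2]);return [p[0]+c*x-s*y,p[1]+s*x+c*y,z]
def plan(X,yaw):
    "yaw = heading of tool x; turn first, then shift (deltas in units of the tool)"
    s=manip.get_state();R=s["eef_rot"];c,q=np.cos(np.radians(yaw)),np.sin(np.radians(yaw))
    T=np.array([[c,q,0],[q,-c,0],[0,0,-1.]])
    import cv2
    rv=np.degrees(cv2.Rodrigues(R.T@T)[0].ravel())/60; d=T.T@(np.array(X)-s["eef_pos"])/.15
    print("t%.1f"%s["time"],"turn",rv.round(3),"shift",d.round(3),"q6 %.0f"%s["qpos"][5],"pos",s["eef_pos"].round(4),"yaw %.2f"%np.degrees(np.arctan2(R[1,0],R[0,0])),"F",s["ft_force"].round(1),"gap %.4f"%s["finger_gap"],"ff %.0f"%s["finger_force"])
def local():
    s=manip.get_state();p=np.load("dock.npy");d=s["eef_pos"][:2]-p[:2];c,q=np.cos(p[2]),np.sin(p[2])
    print("tcp in dock",(c*d[0]+q*d[1]).round(4),(-q*d[0]+c*d[1]).round(4),s["eef_pos"][2].round(4))
E
python3 -c "
from go import *
plan([.6115,.0477,.231],12)"
```

```text
t0.3 turn [-0.     0.     0.248] shift [ 3.113e+00 -3.007e+00  1.000e-03] q6 -5 pos [ 0.2485 -0.4906  0.2311] yaw 26.86 F [ 0.6 -1.  -0.3] gap 0.0849 ff 0
```

Emit:
drive_tool(increments=[{"dp": [0, 0, 0], "dr": [0, 0, 0.083], "fingers": 60}, {"dp": [0, 0, 0], "dr": [0, 0, 0.083], "fingers": 60}, {"dp": [0, 0, 0], "dr": [0, 0, 0.083], "fingers": 60}, {"dp": [0.183, -0.177, 0], "dr": [0, 0, 0], "fingers": 60}, {"dp": [0.183, -0.177, 0], "dr": [0, 0, 0], "fingers": 60}, {"dp": [0.183, -0.177, 0], "dr": [0, 0, 0], "fingers": 60}, {"dp": [0.183, -0.177, 0], "dr": [0, 0, 0], "fingers": 60}, {"dp": [0.183, -0.177, 0], "dr": [0, 0, 0], "fingers": 60}, {"dp": [0.183, -0.177, 0], "dr": [0, 0, 0], "fingers": 60}, {"dp": [0.183, -0.177, 0], "dr": [0, 0, 0], "fingers": 60}, {"dp": [0.183, -0.177, 0], "dr": [0, 0, 0], "fingers": 60}, {"dp": [0.183, -0.177, 0], "dr": [0, 0, 0], "fingers": 60}, {"dp": [0.183, -0.177, 0], "dr": [0, 0, 0], "fingers": 60}, {"dp": [0.183, -0.177, 0], "dr": [0, 0, 0], "fingers": 60}, {"dp": [0.183, -0.177, 0], "dr": [0, 0, 0], "fingers": 60}, {"dp": [0.183, -0.177, 0], "dr": [0, 0, 0], "fingers": 60}, {"dp": [0.183, -0.177, 0], "dr": [0, 0, 0], "fingers": 60}, {"dp": [0.183, -0.177, 0], "dr": [0, 0, 0], "fingers": 60}, {"dp": [0.183, -0.177, 0], "dr": [0, 0, 0], "fingers": 60}, {"dp": [0.183, -0.177, 0], "dr": [0, 0, 0], "fingers": 60}])

```text
time: 1.97
eef_pos: [0.6126, 0.0492, 0.2312]
eef_rot: [[0.978, 0.207, -0.0], [0.207, -0.978, -0.0], [-0.0, 0.0, -1.0]]
ft_force: [0.3, -0.6, 0.1]
finger_gap: 0.0512
finger_force: 0.0
```

```bash
python3 -c "
from go import *
plan([.6115,.0477,.121],12)"
```

```text
t2.0 turn [ 0.     0.    -0.001] shift [-0.009  0.008  0.735] q6 78 pos [0.6126 0.0492 0.2312] yaw 11.93 F [ 0.3 -0.6  0.1] gap 0.0512 ff 0
```

Emit:
drive_tool(increments=[{"dp": [-0.009, 0.008, 0.147], "dr": [0, 0, 0], "fingers": 60}, {"dp": [0, 0, 0.147], "dr": [0, 0, 0], "fingers": 60}, {"dp": [0, 0, 0.147], "dr": [0, 0, 0], "fingers": 60}, {"dp": [0, 0, 0.147], "dr": [0, 0, 0], "fingers": 60}, {"dp": [0, 0, 0.147], "dr": [0, 0, 0], "fingers": 60}, {"dp": [0, 0, 0], "dr": [0, 0, 0], "fingers": 60}, {"dp": [0, 0, 0], "dr": [0, 0, 0], "fingers": 0}, {"dp": [0, 0, 0], "dr": [0, 0, 0], "fingers": 0}, {"dp": [0, 0, 0], "dr": [0, 0, 0], "fingers": 0}, {"dp": [0, 0, 0], "dr": [0, 0, 0], "fingers": 0}, {"dp": [0, 0, 0], "dr": [0, 0, 0], "fingers": 0}, {"dp": [0, 0, 0], "dr": [0, 0, 0], "fingers": 0}, {"dp": [0, 0, 0], "dr": [0, 0, 0], "fingers": 0}, {"dp": [0, 0, 0], "dr": [0, 0, 0], "fingers": 0}])

```text
time: 3.13
eef_pos: [0.6114, 0.0473, 0.123]
eef_rot: [[0.978, 0.207, 0.002], [0.207, -0.978, 0.002], [0.003, -0.001, -1.0]]
ft_force: [-2.7, 9.7, 4.2]
finger_gap: 0.0128
finger_force: 59.9
```

```bash
python3 -c "
from go import *
plan([.6115,.0477,.121],102.4)
print(manip.get_state()['moment'])"
```

```text
t3.1 turn [ 1.000e-03 -3.000e-03 -1.508e+00] shift [0.002 0.001 0.013] q6 78 pos [0.6114 0.0473 0.123 ] yaw 11.92 F [-2.7  9.7  4.2] gap 0.0128 ff 60
[ 1.26863464  0.31716326 -0.10504903]
```

Emit:
drive_tool(increments=[{"dp": [0, -0.004, 0], "dr": [0, 0, 0], "fingers": 0}, {"dp": [0, 0, 0], "dr": [0, 0, -0.084], "fingers": 0}, {"dp": [0, 0, 0], "dr": [0, 0, -0.084], "fingers": 0}, {"dp": [0, 0, 0], "dr": [0, 0, -0.084], "fingers": 0}, {"dp": [0, 0, 0], "dr": [0, 0, -0.084], "fingers": 0}, {"dp": [0, 0, 0], "dr": [0, 0, -0.084], "fingers": 0}, {"dp": [0, 0, 0], "dr": [0, 0, -0.084], "fingers": 0}, {"dp": [0, 0, 0], "dr": [0, 0, -0.084], "fingers": 0}, {"dp": [0, 0, 0], "dr": [0, 0, -0.084], "fingers": 0}, {"dp": [0, 0, 0], "dr": [0, 0, -0.084], "fingers": 0}])

```text
time: 3.97
eef_pos: [0.6114, 0.0475, 0.123]
eef_rot: [[0.537, 0.844, 0.003], [0.844, -0.537, 0.001], [0.003, 0.001, -1.0]]
ft_force: [-2.5, 5.7, 4.7]
finger_gap: 0.0129
finger_force: 59.8
```

```bash
python3 -c "
from go import *
plan([.6115,.0477,.121],102.4)
print(manip.get_state()['moment'])"
```

```text
t4.0 turn [ 0.002 -0.002 -0.748] shift [0.001 0.001 0.013] q6 32 pos [0.6114 0.0475 0.123 ] yaw 57.51 F [-2.5  5.7  4.7] gap 0.0129 ff 60
[ 0.98698615  0.25016225 -0.16014545]
```

Emit:
drive_tool(increments=[{"dp": [0, 0, 0], "dr": [0, 0, -0.083], "fingers": 0}, {"dp": [0, 0, 0], "dr": [0, 0, -0.083], "fingers": 0}, {"dp": [0, 0, 0], "dr": [0, 0, -0.083], "fingers": 0}, {"dp": [0, 0, 0], "dr": [0, 0, -0.083], "fingers": 0}, {"dp": [0, 0, 0], "dr": [0, 0, -0.083], "fingers": 0}, {"dp": [0, 0, 0], "dr": [0, 0, -0.083], "fingers": 0}, {"dp": [0, 0, 0], "dr": [0, 0, -0.083], "fingers": 0}, {"dp": [0, 0, 0], "dr": [0, 0, -0.083], "fingers": 0}, {"dp": [0, 0, 0], "dr": [0, 0, -0.083], "fingers": 0}, {"dp": [0, 0, 0], "dr": [0, 0, 0], "fingers": 0}, {"dp": [0, 0, 0], "dr": [0, 0, 0], "fingers": 0}])

```text
time: 4.88
eef_pos: [0.6113, 0.0476, 0.123]
eef_rot: [[-0.21, 0.978, 0.002], [0.978, 0.21, 0.002], [0.001, 0.003, -1.0]]
ft_force: [-2.5, 6.4, 5.0]
finger_gap: 0.0128
finger_force: 59.8
```

```bash
python3 -c "
from go import *
plan([.6115,.0477,.121],102.4)
print(manip.get_state()['moment'])"
```

```text
t4.9 turn [ 0.003 -0.001 -0.004] shift [0.001 0.002 0.014] q6 -12 pos [0.6113 0.0476 0.123 ] yaw 102.15 F [-2.5  6.4  5. ] gap 0.0128 ff 60
[1.1992856  0.304115   0.15277111]
```

Emit:
drive_tool(increments=[{"dp": [0, 0, 0], "dr": [0, 0, 0], "fingers": 60}, {"dp": [0, 0, 0], "dr": [0, 0, 0], "fingers": 60}, {"dp": [0, 0, 0], "dr": [0, 0, 0], "fingers": 60}, {"dp": [0, 0, -0.2], "dr": [0, 0, 0], "fingers": 60}, {"dp": [0, 0, -0.25], "dr": [0, 0, 0], "fingers": 60}, {"dp": [0, 0, -0.25], "dr": [0, 0, 0], "fingers": 60}, {"dp": [0, 0, -0.15], "dr": [0, 0, 0.111], "fingers": 60}, {"dp": [0, 0, 0], "dr": [0, 0, 0.111], "fingers": 60}, {"dp": [0, 0, 0], "dr": [0, 0, 0.111], "fingers": 60}, {"dp": [0, 0, 0], "dr": [0, 0, 0.111], "fingers": 60}, {"dp": [0, 0, 0], "dr": [0, 0, 0.111], "fingers": 60}, {"dp": [0, 0, 0], "dr": [0, 0, 0.111], "fingers": 60}, {"dp": [0, 0, 0], "dr": [0, 0, 0.111], "fingers": 60}, {"dp": [0, 0, 0], "dr": [0, 0, 0.111], "fingers": 60}, {"dp": [0, 0, 0], "dr": [0, 0, 0.111], "fingers": 60}, {"dp": [0, 0, 0], "dr": [0, 0, 0.111], "fingers": 60}, {"dp": [0, 0, 0], "dr": [0, 0, 0.111], "fingers": 60}, {"dp": [0, 0, 0], "dr": [0, 0, 0.111], "fingers": 60}, {"dp": [0, 0, 0], "dr": [0, 0, 0.111], "fingers": 60}, {"dp": [0, 0, 0], "dr": [0, 0, 0.111], "fingers": 60}])

```text
time: 6.55
eef_pos: [0.6107, 0.0463, 0.2488]
eef_rot: [[0.989, 0.148, 0.0], [0.148, -0.989, -0.0], [0.0, 0.0, -1.0]]
ft_force: [-0.7, 0.4, 0.4]
finger_gap: 0.0513
finger_force: 0.0
```

```bash
python3 -c "
from go import *
plan([.42,-.25,.25],8.8)"
```

```text
t6.5 turn [ 0.    -0.    -0.005] shift [-1.559  1.757 -0.008] q6 81 pos [0.6107 0.0463 0.2488] yaw 8.52 F [-0.7  0.4  0.4] gap 0.0513 ff 0
```

Emit:
drive_tool(increments=[{"dp": [-0.156, 0.176, 0], "dr": [0, 0, 0], "fingers": 60}, {"dp": [-0.156, 0.176, 0], "dr": [0, 0, 0], "fingers": 60}, {"dp": [-0.156, 0.176, 0], "dr": [0, 0, 0], "fingers": 60}, {"dp": [-0.156, 0.176, 0], "dr": [0, 0, 0], "fingers": 60}, {"dp": [-0.156, 0.176, 0], "dr": [0, 0, 0], "fingers": 60}, {"dp": [-0.156, 0.176, 0], "dr": [0, 0, 0], "fingers": 60}, {"dp": [-0.156, 0.176, 0], "dr": [0, 0, 0], "fingers": 60}, {"dp": [-0.156, 0.176, 0], "dr": [0, 0, 0], "fingers": 60}, {"dp": [-0.156, 0.176, 0], "dr": [0, 0, 0], "fingers": 60}, {"dp": [-0.156, 0.176, 0], "dr": [0, 0, 0], "fingers": 60}])

```text
time: 7.38
eef_pos: [0.419, -0.2518, 0.249]
eef_rot: [[0.988, 0.154, 0.001], [0.154, -0.988, -0.001], [0.001, 0.001, -1.0]]
ft_force: [0.5, 0.2, -0.2]
finger_gap: 0.0512
finger_force: 0.0
```

```bash
python3 - <<'E'
from h import *
t=V("top");s=V("scene")
a=cv2.resize(t.im[165:230,190:310],None,fx=6,fy=6,interpolation=cv2.INTER_CUBIC)
b=cv2.resize(s.im[160:265,200:320],None,fx=5,fy=5,interpolation=cv2.INTER_CUBIC)
c=np.zeros((530,720,3),np.uint8); 
cv2.imwrite("pics/d1.png",a)
cv2.imwrite("pics/d2.png",b)
for v in(t,s):
    m=(v.hsv[...,1]>170)&((v.hsv[...,0]<6)|(v.hsv[...,0]>174))&(v.hsv[...,2]>150)
    y,x=np.nonzero(m); k=(x>190)&(x<320)&(y>165)&(y<265); P=v.pl(np.c_[x,y][k],.148)[:,:2]; c=P.mean(0); d=np.linalg.svd(P-c)[2][0]
    print("wing",c,np.degrees(np.arctan2(d[1],d[0])),k.sum())
E
```

```text
wing [0.60887503 0.04644515] 101.91964563087248 91
wing [0.61569634 0.04866622] 100.76449003488067 80
```

View pics/d1.png

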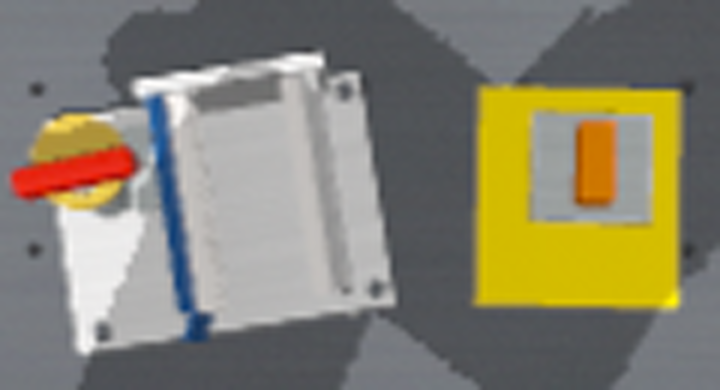

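View pics/d2.png

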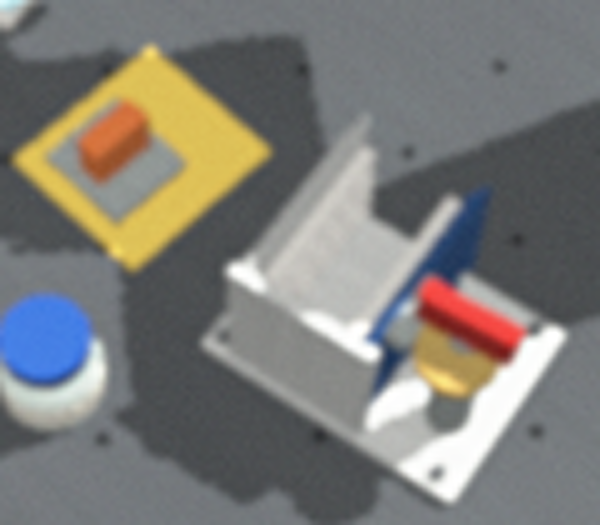

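Wing now at about 102° world, so cam ≈ 93°. The guide moved out and the gauge plate is at d1 corners (533,112), (653,115), (650,224), (529,220).

```bash
python3 - <<'E'
from h import *
from go import *
t=V("top")
q=(np.array([(533,112),(653,115),(650,224),(529,220)])+.5)/6-.5+[190,165]
P=t.pl(q,.010); print(P.round(4), P.mean(0)); e=P[0]-P[3]; e2=P[1]-P[2]; print(np.degrees(np.arctan2(e[1],e[0])),np.degrees(np.arctan2(e2[1],e2[0])))
y=(np.array([(477,85),(683,91),(680,308),(474,304)])+.5)/6-.5+[190,165]; print("pad",t.pl(y,.002).mean(0))
for c in t.blobs((5,180,100),(18,255,255),12):
    if 280<c[:,0,0].mean()<296: print(t.pl(np.array([c.reshape(-1,2).min(0),c.reshape(-1,2).max(0)]),.047))
plan([*P.mean(0)[:2],.15],-2)
E
```

```text
[[ 0.6545 -0.185   0.01  ]
 [ 0.6528 -0.2507  0.01  ]
 [ 0.593  -0.2484  0.01  ]
 [ 0.5952 -0.1825  0.01  ]] [ 0.62386991 -0.21664844  0.01      ]
-2.4233201682239196 -2.1373542734629525
pad [ 0.60861905 -0.21020869  0.002     ]
[[ 0.64462582 -0.20683966  0.047     ]
 [ 0.60311484 -0.22239599  0.047     ]]
t7.5 turn [ 0.001 -0.     0.177] shift [ 1.356 -0.284  0.659] q6 45 pos [ 0.4191 -0.2521  0.2489] yaw 8.65 F [ 0.1  0.3 -0.1] gap 0.0514 ff 0
```

Emit:
drive_tool(increments=[{"dp": [0, 0, 0], "dr": [0, 0, 0.09], "fingers": 60}, {"dp": [0, 0, 0], "dr": [0, 0, 0.09], "fingers": 60}, {"dp": [0.226, -0.0485, 0.05], "dr": [0, 0, 0], "fingers": 60}, {"dp": [0.226, -0.0485, 0.05], "dr": [0, 0, 0], "fingers": 60}, {"dp": [0.226, -0.0485, 0.05], "dr": [0, 0, 0], "fingers": 60}, {"dp": [0.226, -0.0485, 0.05], "dr": [0, 0, 0], "fingers": 60}, {"dp": [0.226, -0.0485, 0.05], "dr": [0, 0, 0], "fingers": 60}, {"dp": [0.226, -0.0485, 0.05], "dr": [0, 0, 0], "fingers": 60}, {"dp": [0, 0, 0.2], "dr": [0, 0, 0], "fingers": 60}, {"dp": [0, 0, 0.2], "dr": [0, 0, 0], "fingers": 60}, {"dp": [0, 0, 0.2], "dr": [0, 0, 0], "fingers": 60}, {"dp": [0, 0, 0.1], "dr": [0, 0, 0], "fingers": 60}, {"dp": [0, 0, 0], "dr": [0, 0, 0], "fingers": 60}])

```text
time: 8.62
eef_pos: [0.6235, -0.2117, 0.0946]
eef_rot: [[0.999, -0.033, -0.006], [-0.033, -0.999, 0.002], [-0.006, -0.002, -1.0]]
ft_force: [0.3, 0.2, 0.5]
finger_gap: 0.0509
finger_force: 0.0
```

```bash
python3 -c "
from go import *
plan([.6239,-.2155,.017],-2.2)"
```

```text
t8.6 turn [-0.002  0.006  0.005] shift [0.004 0.025 0.518] q6 69 pos [ 0.6235 -0.2117  0.0946] yaw -1.88 F [0.3 0.2 0.5] gap 0.0509 ff 0
```

Emit:
drive_tool(increments=[{"dp": [0.004, 0.025, 0.13], "dr": [0, 0, 0.005], "fingers": 60}, {"dp": [0, 0, 0.13], "dr": [0, 0, 0], "fingers": 60}, {"dp": [0, 0, 0.13], "dr": [0, 0, 0], "fingers": 60}, {"dp": [0, 0, 0.128], "dr": [0, 0, 0], "fingers": 60}, {"dp": [0, 0, 0], "dr": [0, 0, 0], "fingers": 60}, {"dp": [0, 0, 0], "dr": [0, 0, 0], "fingers": 0}, {"dp": [0, 0, 0], "dr": [0, 0, 0], "fingers": 0}, {"dp": [0, 0, 0], "dr": [0, 0, 0], "fingers": 0}, {"dp": [0, 0, 0], "dr": [0, 0, 0], "fingers": 0}, {"dp": [0, 0, 0], "dr": [0, 0, 0], "fingers": 0}, {"dp": [0, 0, 0], "dr": [0, 0, 0], "fingers": 0}, {"dp": [0, 0, 0], "dr": [0, 0, 0], "fingers": 0}])

```text
time: 9.62
eef_pos: [0.6267, -0.2178, 0.0232]
eef_rot: [[0.999, -0.039, 0.003], [-0.039, -0.999, -0.001], [0.003, 0.001, -1.0]]
ft_force: [-0.4, 1.4, 7.1]
finger_gap: 0.019
finger_force: 60.1
```

```bash
python3 -c "
from go import *
plan([.6239,-.2155,.2],-2.2)"
```

```text
t9.6 turn [ 0.001 -0.003 -0.001] shift [-0.019 -0.014 -1.179] q6 69 pos [ 0.6267 -0.2178  0.0232] yaw -2.24 F [-0.4  1.4  7.1] gap 0.0190 ff 60
```

Emit:
drive_tool(increments=[{"dp": [0, 0, -0.1], "dr": [0, 0, 0], "fingers": 0}, {"dp": [0, 0, -0.2], "dr": [0, 0, 0], "fingers": 0}, {"dp": [0, 0, -0.25], "dr": [0, 0, 0], "fingers": 0}, {"dp": [0, 0, -0.25], "dr": [0, 0, 0], "fingers": 0}, {"dp": [0, 0, -0.25], "dr": [0, 0, 0], "fingers": 0}, {"dp": [0, 0, -0.15], "dr": [0, 0, -0.092], "fingers": 0}, {"dp": [0, 0, 0], "dr": [0, 0, -0.092], "fingers": 0}, {"dp": [0, 0, 0], "dr": [0, 0, 0], "fingers": 0}, {"dp": [0, 0, 0], "dr": [0, 0, 0], "fingers": 0}, {"dp": [0, 0, 0], "dr": [0, 0, 0], "fingers": 0}, {"dp": [0, 0, 0], "dr": [0, 0, 0], "fingers": 0}])

```text
time: 10.53
eef_pos: [0.6249, -0.2172, 0.2]
eef_rot: [[0.989, 0.151, -0.002], [0.151, -0.989, 0.001], [-0.002, -0.001, -1.0]]
ft_force: [-0.4, 0.4, -3.3]
finger_gap: 0.019
finger_force: 59.1
```

```bash
python3 -c "
from go import *
plan(dock(-.11,.0043,.2),8.85)"
```

```text
t10.5 turn [-0.001  0.001 -0.003] shift [-0.683 -1.221  0.   ] q6 58 pos [ 0.6249 -0.2172  0.2   ] yaw 8.67 F [-0.4  0.4 -3.3] gap 0.0190 ff 59
```

Emit:
drive_tool(increments=[{"dp": [-0.114, -0.2035, 0], "dr": [0, 0, -0.003], "fingers": 0}, {"dp": [-0.114, -0.2035, 0], "dr": [0, 0, 0], "fingers": 0}, {"dp": [-0.114, -0.2035, 0], "dr": [0, 0, 0], "fingers": 0}, {"dp": [-0.114, -0.2035, 0], "dr": [0, 0, 0], "fingers": 0}, {"dp": [-0.114, -0.2035, 0], "dr": [0, 0, 0], "fingers": 0}, {"dp": [-0.114, -0.2035, 0], "dr": [0, 0, 0], "fingers": 0}, {"dp": [0, 0, 0.2], "dr": [0, 0, 0], "fingers": 0}, {"dp": [0, 0, 0.2], "dr": [0, 0, 0], "fingers": 0}, {"dp": [0, 0, 0], "dr": [0, 0, 0], "fingers": 0}, {"dp": [0, 0, 0], "dr": [0, 0, 0], "fingers": 0}, {"dp": [0, 0, 0], "dr": [0, 0, 0], "fingers": 0}, {"dp": [0, 0, 0], "dr": [0, 0, 0], "fingers": 0}])

```text
time: 11.53
eef_pos: [0.4965, -0.0529, 0.1423]
eef_rot: [[0.988, 0.155, 0.002], [0.155, -0.988, -0.0], [0.002, 0.001, -1.0]]
ft_force: [0.7, 0.9, -3.4]
finger_gap: 0.0191
finger_force: 59.6
```

```bash
python3 - <<'E'
from go import *
from h import *
plan(dock(-.11,.0043,.128),8.85); local()
t=V("top");s=V("scene")
a=cv2.resize(t.im[160:240,190:290],None,fx=5,fy=5,interpolation=cv2.INTER_CUBIC)
b=cv2.resize(s.im[120:240,230:330],None,fx=4,fy=4,interpolation=cv2.INTER_CUBIC)[:400]
b=cv2.resize(b,(400,400)); a=a[:400,:400]
cv2.imwrite("pics/e.png",np.hstack([a,b]))
E
```

```text
t11.5 turn [ 0.001 -0.002  0.001] shift [-0.006 -0.007  0.095] q6 70 pos [ 0.4965 -0.0529  0.1423] yaw 8.94 F [ 0.7  0.9 -3.4] gap 0.0191 ff 60
tcp in dock -0.1091 0.0033 0.1423
```

View pics/e.png

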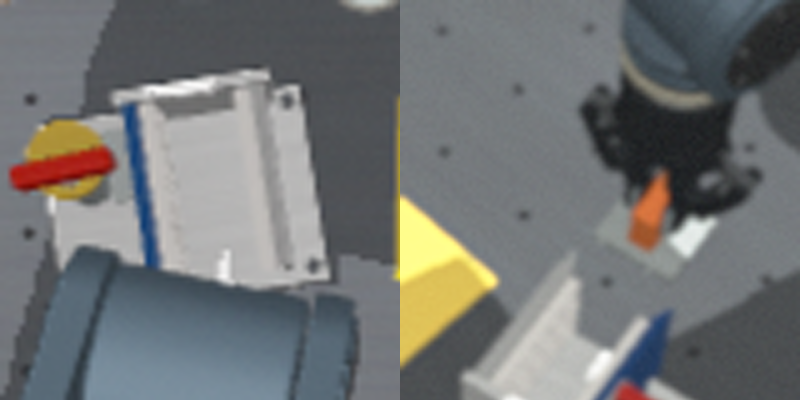

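The gauge hangs upright in front of the channel and is lined up with it. I'll lower it and enter slowly.

Emit:
drive_tool(increments=[{"dp": [0, -0.007, 0.05], "dr": [0, 0, 0], "fingers": 0}, {"dp": [0, 0, 0.052], "dr": [0, 0, 0], "fingers": 0}, {"dp": [0, 0, 0], "dr": [0, 0, 0], "fingers": 0}, {"dp": [0.05, 0, 0], "dr": [0, 0, 0], "fingers": 0}, {"dp": [0.05, 0, 0], "dr": [0, 0, 0], "fingers": 0}, {"dp": [0.05, 0, 0], "dr": [0, 0, 0], "fingers": 0}, {"dp": [0.05, 0, 0], "dr": [0, 0, 0], "fingers": 0}, {"dp": [0.05, 0, 0], "dr": [0, 0, 0], "fingers": 0}, {"dp": [0.05, 0, 0], "dr": [0, 0, 0], "fingers": 0}, {"dp": [0, 0, 0], "dr": [0, 0, 0], "fingers": 0}, {"dp": [0, 0, 0], "dr": [0, 0, 0], "fingers": 0}])

```text
time: 12.55
eef_pos: [0.54, -0.0443, 0.1254]
eef_rot: [[0.988, 0.156, -0.0], [0.156, -0.988, -0.0], [-0.0, -0.0, -1.0]]
ft_force: [-0.3, -0.9, -2.6]
finger_gap: 0.019
finger_force: 59.7
```

```bash
python3 - <<'E'
from go import *
plan(dock(-.028,.0043,.1265),8.85); local()
E
```

```text
t12.6 turn [-0.     0.     0.002] shift [ 0.245  0.005 -0.008] q6 71 pos [ 0.54   -0.0443  0.1254] yaw 9.00 F [-0.3 -0.9 -2.6] gap 0.0190 ff 60
tcp in dock -0.0648 0.0051 0.1254
```

Emit:
drive_tool(increments=[{"dp": [0, 0, -0.005], "dr": [0, 0, 0], "fingers": 0}, {"dp": [0.041, 0.001, 0], "dr": [0, 0, 0], "fingers": 0}, {"dp": [0.041, 0.001, 0], "dr": [0, 0, 0], "fingers": 0}, {"dp": [0.041, 0.001, 0], "dr": [0, 0, 0], "fingers": 0}, {"dp": [0.041, 0.001, 0], "dr": [0, 0, 0], "fingers": 0}, {"dp": [0.041, 0.001, 0], "dr": [0, 0, 0], "fingers": 0}, {"dp": [0.041, 0, 0], "dr": [0, 0, 0], "fingers": 0}, {"dp": [0, 0, 0], "dr": [0, 0, 0], "fingers": 0}, {"dp": [0, 0, 0], "dr": [0, 0, 0], "fingers": 0}])

```text
time: 13.3
eef_pos: [0.5765, -0.0393, 0.1261]
eef_rot: [[0.988, 0.156, -0.0], [0.156, -0.988, 0.0], [-0.0, -0.0, -1.0]]
ft_force: [0.4, -0.4, -3.4]
finger_gap: 0.0185
finger_force: 64.8
```

```bash
python3 - <<'E'
from go import *
plan(dock(-.028,.0043,.1255),8.85); local()
E
```

```text
t13.3 turn [-0.     0.     0.002] shift [-0.     0.001  0.004] q6 72 pos [ 0.5765 -0.0393  0.1261] yaw 8.99 F [ 0.4 -0.4 -3.4] gap 0.0185 ff 65
tcp in dock -0.028 0.0044 0.1261
```

Emit:
drive_tool(increments=[{"dp": [0, 0, 0.005], "dr": [0, 0, 0.002], "fingers": 0}, {"dp": [0, 0, 0.005], "dr": [0, 0, 0], "fingers": 0}, {"dp": [0, 0, 0], "dr": [0, 0, 0], "fingers": 0}, {"dp": [0, 0, 0], "dr": [0, 0, 0], "fingers": 0}])

```text
time: 13.63
eef_pos: [0.5762, -0.0394, 0.1252]
eef_rot: [[0.988, 0.154, -0.0], [0.154, -0.988, 0.0], [-0.0, -0.0, -1.0]]
ft_force: [-3.5, 1.5, 3.7]
finger_gap: 0.0185
finger_force: 65.8
```

Emit:
drive_tool(increments=[{"dp": [0, 0, -0.003], "dr": [0, 0, 0], "fingers": 0}, {"dp": [0, 0, 0], "dr": [0, 0, 0], "fingers": 0}, {"dp": [0.04, 0, 0], "dr": [0, 0, 0], "fingers": 0}, {"dp": [0.04, 0, 0], "dr": [0, 0, 0], "fingers": 0}, {"dp": [0.04, 0, 0], "dr": [0, 0, 0], "fingers": 0}, {"dp": [0.04, 0, 0], "dr": [0, 0, 0], "fingers": 0}, {"dp": [0.04, 0, 0], "dr": [0, 0, 0], "fingers": 0}, {"dp": [0.04, 0, 0], "dr": [0, 0, 0], "fingers": 0}, {"dp": [0.04, 0, 0], "dr": [0, 0, 0], "fingers": 0}, {"dp": [0.03, 0, 0], "dr": [0, 0, 0], "fingers": 0}, {"dp": [0, 0, 0], "dr": [0, 0, 0], "fingers": 0}, {"dp": [0, 0, 0], "dr": [0, 0, 0], "fingers": 0}])

```text
time: 14.63
eef_pos: [0.6228, -0.0322, 0.1252]
eef_rot: [[0.988, 0.154, 0.001], [0.154, -0.988, -0.0], [0.001, 0.0, -1.0]]
ft_force: [1.3, -0.9, -0.8]
finger_gap: 0.0188
finger_force: 65.5
```

```bash
python3 - <<'E'
from go import *
plan(dock(-.028,.0043,.1255),8.85); local()
E
```

```text
t14.6 turn [ 0.    -0.001  0.   ] shift [-0.313  0.    -0.002] q6 74 pos [ 0.6228 -0.0322  0.1252] yaw 8.87 F [ 1.3 -0.9 -0.8] gap 0.0188 ff 65
tcp in dock 0.0189 0.0044 0.1252
```

Emit:
drive_tool(increments=[{"dp": [0.013, 0, 0], "dr": [0, 0, 0], "fingers": 0}, {"dp": [0.013, 0, 0], "dr": [0, 0, 0], "fingers": 0}, {"dp": [0.013, 0, 0], "dr": [0, 0, 0], "fingers": 0}, {"dp": [0, 0, 0], "dr": [0, 0, 0], "fingers": 0}, {"dp": [0, 0, 0], "dr": [0, 0, 0], "fingers": 0}])

```text
time: 15.05
eef_pos: [0.6283, -0.0313, 0.1252]
eef_rot: [[0.988, 0.154, 0.001], [0.154, -0.988, 0.0], [0.001, 0.0, -1.0]]
ft_force: [0.3, -0.7, -0.3]
finger_gap: 0.0188
finger_force: 65.3
```

Emit:
drive_tool(increments=[{"dp": [0.013, 0, 0], "dr": [0, 0, 0], "fingers": 0}, {"dp": [0, 0, 0], "dr": [0, 0, 0], "fingers": 0}, {"dp": [0, 0, 0], "dr": [0, 0, 0], "fingers": 0}])

```text
time: 15.3
eef_pos: [0.6302, -0.031, 0.1252]
eef_rot: [[0.988, 0.154, 0.0], [0.154, -0.988, -0.0], [0.0, 0.0, -1.0]]
ft_force: [0.3, 1.0, -1.0]
finger_gap: 0.0189
finger_force: 65.2
```

Emit:
drive_tool(increments=[{"dp": [0.01, 0, 0], "dr": [0, 0, 0], "fingers": 0}, {"dp": [0.01, 0, 0], "dr": [0, 0, 0], "fingers": 0}, {"dp": [0, 0, 0], "dr": [0, 0, 0], "fingers": 0}, {"dp": [0, 0, 0], "dr": [0, 0, 0], "fingers": 0}])

```text
time: 15.63
eef_pos: [0.6308, -0.0309, 0.1254]
eef_rot: [[0.988, 0.154, -0.006], [0.154, -0.988, -0.0], [-0.006, -0.0, -1.0]]
ft_force: [-16.5, -2.1, 10.2]
finger_gap: 0.0188
finger_force: 67.0
```

Emit:
drive_tool(increments=[{"dp": [-0.02, 0, 0], "dr": [0, 0, 0], "fingers": 0}, {"dp": [0, 0, 0], "dr": [0, 0, 0], "fingers": 0}, {"dp": [0, 0, 0], "dr": [0, 0, 0], "fingers": 0}, {"dp": [0, 0, 0], "dr": [0, 0, 0], "fingers": 0}, {"dp": [0, 0, -0.05], "dr": [0, 0, 0], "fingers": 0}, {"dp": [0, 0, -0.08], "dr": [0, 0, 0], "fingers": 0}, {"dp": [0, 0, -0.12], "dr": [0, 0, 0], "fingers": 0}, {"dp": [0, 0, -0.15], "dr": [0, 0, 0], "fingers": 0}, {"dp": [0, 0, -0.1], "dr": [0, 0, 0], "fingers": 0}, {"dp": [0, 0, 0], "dr": [0, 0, 0], "fingers": 0}, {"dp": [0, 0, 0], "dr": [0, 0, 0], "fingers": 0}, {"dp": [0, 0, 0], "dr": [0, 0, 0], "fingers": 0}])

```text
time: 16.63
eef_pos: [0.6296, -0.0309, 0.1994]
eef_rot: [[0.988, 0.154, -0.001], [0.154, -0.988, 0.0], [-0.001, -0.0, -1.0]]
ft_force: [-0.4, -0.1, -4.6]
finger_gap: 0.019
finger_force: 65.1
```

```bash
python3 - <<'E'
from go import *
plan([.6115,-.209,.0232],8.85); local()
E
```

```text
t16.6 turn [-0.     0.001  0.   ] shift [-0.302  1.154  1.175] q6 74 pos [ 0.6296 -0.0309  0.1994] yaw 8.86 F [-0.4 -0.1 -4.6] gap 0.0190 ff 65
tcp in dock 0.0258 0.0045 0.1994
```

Emit:
drive_tool(increments=[{"dp": [-0.05, 0.192, 0], "dr": [0, 0, 0], "fingers": 0}, {"dp": [-0.05, 0.192, 0], "dr": [0, 0, 0], "fingers": 0}, {"dp": [-0.05, 0.192, 0], "dr": [0, 0, 0], "fingers": 0}, {"dp": [-0.05, 0.192, 0], "dr": [0, 0, 0], "fingers": 0}, {"dp": [-0.05, 0.192, 0], "dr": [0, 0, 0], "fingers": 0}, {"dp": [-0.05, 0.192, 0], "dr": [0, 0, 0], "fingers": 0}, {"dp": [0, 0, 0.2], "dr": [0, 0, 0], "fingers": 0}, {"dp": [0, 0, 0.2], "dr": [0, 0, 0], "fingers": 0}, {"dp": [0, 0, 0.2], "dr": [0, 0, 0], "fingers": 0}, {"dp": [0, 0, 0.2], "dr": [0, 0, 0], "fingers": 0}, {"dp": [0, 0, 0.2], "dr": [0, 0, 0], "fingers": 0}, {"dp": [0, 0, 0.1], "dr": [0, 0, 0], "fingers": 0}, {"dp": [0, 0, 0.04], "dr": [0, 0, 0], "fingers": 0}, {"dp": [0, 0, 0], "dr": [0, 0, 0], "fingers": 0}, {"dp": [0, 0, 0], "dr": [0, 0, 0], "fingers": 0}, {"dp": [0, 0, 0], "dr": [0, 0, 0], "fingers": 0}])

```text
time: 17.97
eef_pos: [0.6129, -0.209, 0.0305]
eef_rot: [[0.988, 0.154, 0.002], [0.154, -0.988, -0.001], [0.002, 0.001, -1.0]]
ft_force: [0.4, -1.0, -2.7]
finger_gap: 0.0186
finger_force: 64.9
```

```bash
python3 - <<'E'
from go import *
plan([.6115,-.209,.0232],8.85)
E
```

```text
t18.0 turn [ 0.001 -0.002  0.   ] shift [-0.009 -0.001  0.049] q6 58 pos [ 0.6129 -0.209   0.0305] yaw 8.86 F [ 0.4 -1.  -2.7] gap 0.0186 ff 65
```

Lower, release, rise.

Emit:
drive_tool(increments=[{"dp": [-0.009, 0, 0.025], "dr": [0, 0, 0], "fingers": 0}, {"dp": [0, 0, 0.022], "dr": [0, 0, 0], "fingers": 0}, {"dp": [0, 0, 0], "dr": [0, 0, 0], "fingers": 0}, {"dp": [0, 0, 0], "dr": [0, 0, 0], "fingers": 0}, {"dp": [0, 0, 0], "dr": [0, 0, 0], "fingers": 60}, {"dp": [0, 0, 0], "dr": [0, 0, 0], "fingers": 60}, {"dp": [0, 0, 0], "dr": [0, 0, 0], "fingers": 60}, {"dp": [0, 0, 0], "dr": [0, 0, 0], "fingers": 60}, {"dp": [0, 0, -0.2], "dr": [0, 0, 0], "fingers": 60}, {"dp": [0, 0, -0.25], "dr": [0, 0, 0], "fingers": 60}, {"dp": [0, 0, -0.25], "dr": [0, 0, 0], "fingers": 60}, {"dp": [0, 0, -0.25], "dr": [0, 0, 0], "fingers": 90}, {"dp": [0, 0, -0.25], "dr": [0, 0, 0], "fingers": 90}, {"dp": [-0.2, 0, 0], "dr": [0, 0, 0], "fingers": 90}, {"dp": [-0.2, 0, 0], "dr": [0, 0, 0], "fingers": 90}, {"dp": [-0.2, 0, 0], "dr": [0, 0, 0], "fingers": 90}, {"dp": [-0.2, 0, 0], "dr": [0, 0, 0], "fingers": 90}, {"dp": [0, 0, 0], "dr": [0, 0, 0], "fingers": 90}])

```text
time: 19.47
eef_pos: [0.4883, -0.2276, 0.2021]
eef_rot: [[0.988, 0.153, -0.002], [0.153, -0.988, 0.001], [-0.002, -0.001, -1.0]]
ft_force: [-0.0, 0.1, -0.7]
finger_gap: 0.0767
finger_force: 0.0
```

```bash
cat > look.py <<'E'
from h import *
from go import *
t=V("top"); s=V("scene")
def carriers():
    for v,n in((t,"t"),(s,"s")):
        m=cv2.inRange(v.hsv,np.array((0,0,140)),np.array((179,120,255)))
        for c in cv2.findContours(m,cv2.RETR_EXTERNAL,cv2.CHAIN_APPROX_NONE)[0]:
            if cv2.contourArea(c)<60: continue
            P=v.pl(c.reshape(-1,2),.008)[:,:2]; r=cv2.minAreaRect((P*1e3).astype(np.float32)); w=sorted(r[1])
            if 125<w[1]<155 and 52<w[0]<75 and abs(r[0][1])<600:
                b=cv2.boxPoints(r); e=max((b[1]-b[0],b[2]-b[1]),key=np.linalg.norm); a=np.degrees(np.arctan(e[1]/e[0])) 
                M=cv2.moments(cv2.convexHull(c)); cc=v.pl([M["m10"]/M["m00"],M["m01"]/M["m00"]],.008)[0,:2]
                print(n,np.round(r[0],1),cc.round(4),np.round(w,1),"yaw %.1f"%a)
        for c in v.blobs((5,180,100),(18,255,255),12):
            P=v.pl(c.reshape(-1,2),.047)[:,:2]; print(n,"orange",((P.max(0)+P.min(0))/2).round(4))
carriers()
E
python3 look.py; python3 -c "
from go import *
plan([.6115,-.209,.25],8.85)"
```

```text
t [420.5 224.8] [0.4198 0.2246] [ 65.4 141.4] yaw 12.7
t [ 542.4 -384.9] [ 0.5532 -0.3853] [ 68.  139.8] yaw 13.3
t [566.7 341.1] [0.5661 0.3409] [ 67.5 141.5] yaw 9.4
t orange [ 0.6079 -0.2082]
t orange [0.7536 0.1094]
t orange [ 0.7771 -0.2753]
s [569.1 342. ] [0.5717 0.343 ] [ 69.3 146.9] yaw 9.5
s [423.6 226.1] [0.4256 0.2269] [ 70.8 147.1] yaw 12.7
s orange [ 0.784  -0.2715]
s orange [ 0.6182 -0.2031]
t19.6 turn [ 0.    -0.001 -0.001] shift [ 0.806 -0.    -0.316] q6 51 pos [ 0.492  -0.2277  0.2026] yaw 8.80 F [0.6 0.2 0.3] gap 0.0766 ff 0
```

```bash
python3 -c "
from go import *
plan([.4933,-.3965,.0],13.3)"
```

```text
t19.6 turn [ 0.    -0.001 -0.075] shift [-0.251  1.097  1.351] q6 51 pos [ 0.492  -0.2277  0.2026] yaw 8.80 F [0.6 0.2 0.3] gap 0.0766 ff 0
```

Emit:
drive_tool(increments=[{"dp": [0, 0, 0], "dr": [0, 0, -0.075], "fingers": 90}, {"dp": [-0.042, 0.183, 0], "dr": [0, 0, 0], "fingers": 90}, {"dp": [-0.042, 0.183, 0], "dr": [0, 0, 0], "fingers": 90}, {"dp": [-0.042, 0.183, 0], "dr": [0, 0, 0], "fingers": 90}, {"dp": [-0.042, 0.183, 0], "dr": [0, 0, 0], "fingers": 90}, {"dp": [-0.042, 0.183, 0], "dr": [0, 0, 0], "fingers": 90}, {"dp": [-0.041, 0.182, 0], "dr": [0, 0, 0], "fingers": 90}, {"dp": [0, 0, 0.24], "dr": [0, 0, 0], "fingers": 90}, {"dp": [0, 0, 0.24], "dr": [0, 0, 0], "fingers": 90}, {"dp": [0, 0, 0.24], "dr": [0, 0, 0], "fingers": 90}, {"dp": [0, 0, 0.24], "dr": [0, 0, 0], "fingers": 90}, {"dp": [0, 0, 0.15], "dr": [0, 0, 0], "fingers": 90}, {"dp": [0, 0, 0], "dr": [0, 0, 0], "fingers": 90}, {"dp": [0, 0, 0], "dr": [0, 0, 0], "fingers": 90}, {"dp": [0, 0, 0], "dr": [0, 0, 0], "fingers": 90}, {"dp": [0, 0, 0], "dr": [0, 0, 0], "fingers": 90}])

```text
time: 20.9
eef_pos: [0.4949, -0.397, 0.0378]
eef_rot: [[0.973, 0.231, 0.003], [0.231, -0.973, -0.002], [0.002, 0.003, -1.0]]
ft_force: [0.2, -0.3, 0.0]
finger_gap: 0.0769
finger_force: 0.0
```

```bash
python3 - <<'E'
from go import *
from h import *
plan([.4933,-.3965,.0],13.3)
s=V("scene"); p=s.proj([.51,-.39,.02])[0].astype(int); print(p)
cv2.imwrite("pics/f.png",cv2.resize(s.im[p[1]-45:p[1]+45,p[0]-55:p[0]+55],None,fx=6,fy=6,interpolation=cv2.INTER_CUBIC))
E
```

```text
t20.9 turn [ 0.003 -0.002  0.001] shift [-0.01  -0.006  0.252] q6 34 pos [ 0.4949 -0.397   0.0378] yaw 13.37 F [ 0.2 -0.3  0. ] gap 0.0769 ff 0
[211 136]
```

View pics/f.png

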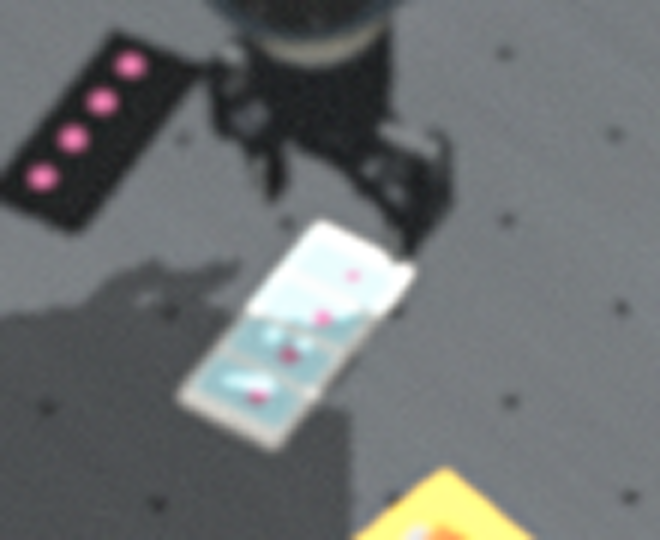

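Emit:
drive_tool(increments=[{"dp": [-0.01, -0.005, 0.09], "dr": [0, 0, 0], "fingers": 90}, {"dp": [0, 0, 0.09], "dr": [0, 0, 0], "fingers": 90}, {"dp": [0, 0, 0.06], "dr": [0, 0, 0], "fingers": 90}, {"dp": [0, 0, 0.02], "dr": [0, 0, 0], "fingers": 90}, {"dp": [0, 0, 0], "dr": [0, 0, 0], "fingers": 90}, {"dp": [0, 0, 0], "dr": [0, 0, 0], "fingers": 90}, {"dp": [0, 0, 0], "dr": [0, 0, 0], "fingers": 90}])

```text
time: 21.53
eef_pos: [0.4923, -0.396, -0.003]
eef_rot: [[0.973, 0.231, 0.0], [0.231, -0.973, -0.0], [0.0, 0.0, -1.0]]
ft_force: [0.6, 0.3, 0.1]
finger_gap: 0.0767
finger_force: 0.0
```

Emit:
drive_tool(increments=[{"dp": [0, 0, 0.013], "dr": [0, 0, 0], "fingers": 90}, {"dp": [0, 0, 0], "dr": [0, 0, 0], "fingers": 90}, {"dp": [0, 0, 0], "dr": [0, 0, 0], "fingers": 90}])

```text
time: 21.78
eef_pos: [0.4921, -0.3958, -0.0051]
eef_rot: [[0.973, 0.231, 0.0], [0.231, -0.973, -0.0], [0.0, 0.0, -1.0]]
ft_force: [-0.4, -0.0, 0.6]
finger_gap: 0.0771
finger_force: 0.0
```

Emit:
drive_tool(increments=[{"dp": [0, 0, 0], "dr": [0, 0, 0], "fingers": 60}, {"dp": [0, 0, 0], "dr": [0, 0, 0], "fingers": 60}, {"dp": [0, 0, 0], "dr": [0, 0, 0], "fingers": 60}, {"dp": [0, 0, 0], "dr": [0, 0, 0], "fingers": 60}, {"dp": [0, 0, 0], "dr": [0, 0, 0], "fingers": 60}])

```text
time: 22.2
eef_pos: [0.4923, -0.396, -0.0046]
eef_rot: [[0.973, 0.231, 0.001], [0.231, -0.973, -0.0], [0.0, 0.001, -1.0]]
ft_force: [-1.7, 0.4, 5.2]
finger_gap: 0.0617
finger_force: 65.7
```

Emit:
drive_tool(increments=[{"dp": [0, 0, -0.05], "dr": [0, 0, 0], "fingers": 50}, {"dp": [0, 0, -0.1], "dr": [0, 0, 0], "fingers": 50}, {"dp": [0, 0, -0.15], "dr": [0, 0, 0], "fingers": 50}, {"dp": [0, 0, -0.2], "dr": [0, 0, 0], "fingers": 50}, {"dp": [0, 0, -0.2], "dr": [0, 0, 0], "fingers": 50}, {"dp": [0, 0, -0.15], "dr": [0, 0, 0.037], "fingers": 50}, {"dp": [0, 0, -0.05], "dr": [0, 0, 0.037], "fingers": 50}, {"dp": [0, 0, 0], "dr": [0, 0, 0], "fingers": 50}, {"dp": [0, 0, 0], "dr": [0, 0, 0], "fingers": 50}, {"dp": [0, 0, 0], "dr": [0, 0, 0], "fingers": 50}])

```text
time: 23.03
eef_pos: [0.4916, -0.3954, 0.1292]
eef_rot: [[0.988, 0.156, -0.001], [0.156, -0.988, 0.001], [-0.001, -0.001, -1.0]]
ft_force: [0.8, 0.1, -2.9]
finger_gap: 0.0621
finger_force: 65.6
```

```bash
python3 - <<'E'
from go import *
plan(dock(-.20,.0043,.0535),8.85)
E
```

```text
t23.0 turn [-0.001  0.001  0.002] shift [-0.223 -2.258  0.504] q6 38 pos [ 0.4916 -0.3954  0.1292] yaw 8.99 F [ 0.8  0.1 -2.9] gap 0.0621 ff 66
```

Emit:
drive_tool(increments=[{"dp": [-0.022, -0.226, 0], "dr": [0, 0, 0.002], "fingers": 50}, {"dp": [-0.022, -0.226, 0], "dr": [0, 0, 0], "fingers": 50}, {"dp": [-0.022, -0.226, 0], "dr": [0, 0, 0], "fingers": 50}, {"dp": [-0.022, -0.226, 0], "dr": [0, 0, 0], "fingers": 50}, {"dp": [-0.022, -0.226, 0], "dr": [0, 0, 0], "fingers": 50}, {"dp": [-0.022, -0.226, 0], "dr": [0, 0, 0], "fingers": 50}, {"dp": [-0.022, -0.226, 0], "dr": [0, 0, 0], "fingers": 50}, {"dp": [-0.022, -0.226, 0], "dr": [0, 0, 0], "fingers": 50}, {"dp": [-0.022, -0.226, 0], "dr": [0, 0, 0], "fingers": 50}, {"dp": [-0.022, -0.224, 0], "dr": [0, 0, 0], "fingers": 50}, {"dp": [0, 0, 0.15], "dr": [0, 0, 0], "fingers": 50}, {"dp": [0, 0, 0.15], "dr": [0, 0, 0], "fingers": 50}, {"dp": [0, 0, 0.15], "dr": [0, 0, 0], "fingers": 50}, {"dp": [0, 0, 0.05], "dr": [0, 0, 0], "fingers": 50}, {"dp": [0, 0, 0], "dr": [0, 0, 0], "fingers": 50}, {"dp": [0, 0, 0], "dr": [0, 0, 0], "fingers": 50}, {"dp": [0, 0, 0], "dr": [0, 0, 0], "fingers": 50}, {"dp": [0, 0, 0], "dr": [0, 0, 0], "fingers": 50}])

```text
time: 24.53
eef_pos: [0.4081, -0.0664, 0.0556]
eef_rot: [[0.988, 0.153, 0.002], [0.153, -0.988, -0.0], [0.001, 0.001, -1.0]]
ft_force: [0.1, 1.0, -1.1]
finger_gap: 0.0619
finger_force: 66.1
```

```bash
python3 - <<'E'
from go import *
from h import *
plan(dock(-.20,.0043,.0535),8.85); local()
s=V("scene"); p=s.proj(dock(-.08,0,.06))[0].astype(int)
cv2.imwrite("pics/g.png",cv2.resize(s.im[p[1]-50:p[1]+40,p[0]-60:p[0]+60],None,fx=6,fy=6,interpolation=cv2.INTER_CUBIC))
E
```

```text
t24.5 turn [ 0.001 -0.001 -0.001] shift [-0.01  -0.006  0.014] q6 66 pos [ 0.4081 -0.0664  0.0556] yaw 8.79 F [ 0.1  1.  -1.1] gap 0.0619 ff 66
tcp in dock -0.1985 0.0035 0.0556
```

View pics/g.png

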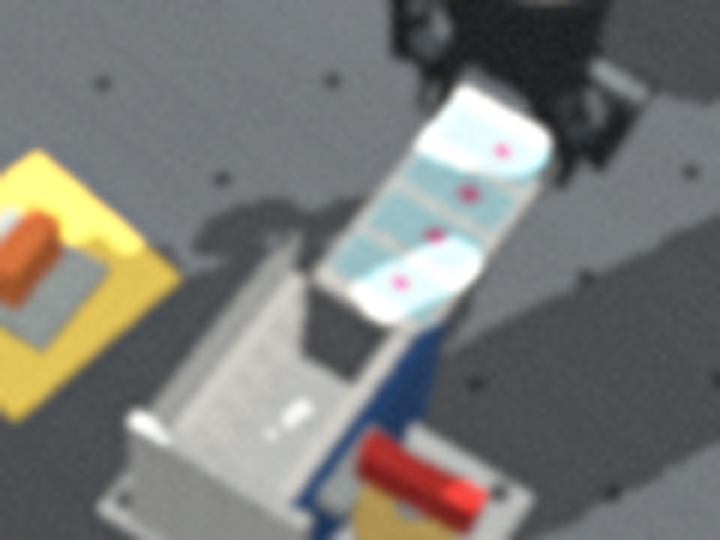

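The carrier is held level, its leading edge at about (350,300) in the crop, lined up with the channel mouth. Inserting.

Emit:
drive_tool(increments=[{"dp": [0, -0.004, 0.004], "dr": [0, 0, 0], "fingers": 50}, {"dp": [0.04, 0, 0], "dr": [0, 0, 0], "fingers": 50}, {"dp": [0.04, 0, 0], "dr": [0, 0, 0], "fingers": 50}, {"dp": [0.04, 0, 0], "dr": [0, 0, 0], "fingers": 50}, {"dp": [0.04, 0, 0], "dr": [0, 0, 0], "fingers": 50}, {"dp": [0.04, 0, 0], "dr": [0, 0, 0], "fingers": 50}, {"dp": [0.04, 0, 0], "dr": [0, 0, 0], "fingers": 50}, {"dp": [0.04, 0, 0], "dr": [0, 0, 0], "fingers": 50}, {"dp": [0, 0, 0], "dr": [0, 0, 0], "fingers": 50}, {"dp": [0, 0, 0], "dr": [0, 0, 0], "fingers": 50}])

```text
time: 25.42
eef_pos: [0.449, -0.059, 0.054]
eef_rot: [[0.988, 0.153, -0.0], [0.153, -0.988, 0.0], [-0.0, -0.0, -1.0]]
ft_force: [-0.5, 0.3, -1.3]
finger_gap: 0.0621
finger_force: 66.1
```

```bash
python3 - <<'E'
from go import *
plan(dock(-.08,.0043,.0535),8.85); local()
E
```

```text
t25.4 turn [-0.     0.    -0.001] shift [0.513 0.001 0.003] q6 68 pos [ 0.449 -0.059  0.054] yaw 8.82 F [-0.5  0.3 -1.3] gap 0.0621 ff 66
tcp in dock -0.1569 0.0045 0.054
```

Emit:
drive_tool(increments=[{"dp": [0.051, 0, 0], "dr": [0, 0, 0], "fingers": 50}, {"dp": [0.051, 0, 0], "dr": [0, 0, 0], "fingers": 50}, {"dp": [0.051, 0, 0], "dr": [0, 0, 0], "fingers": 50}, {"dp": [0.051, 0, 0], "dr": [0, 0, 0], "fingers": 50}, {"dp": [0.051, 0, 0], "dr": [0, 0, 0], "fingers": 50}, {"dp": [0.051, 0, 0], "dr": [0, 0, 0], "fingers": 50}, {"dp": [0.051, 0, 0], "dr": [0, 0, 0], "fingers": 50}, {"dp": [0.051, 0, 0], "dr": [0, 0, 0], "fingers": 50}, {"dp": [0.051, 0, 0], "dr": [0, 0, 0], "fingers": 50}, {"dp": [0, 0, 0], "dr": [0, 0, 0], "fingers": 50}, {"dp": [0, 0, 0], "dr": [0, 0, 0], "fingers": 50}, {"dp": [0, 0, 0], "dr": [0, 0, 0], "fingers": 50}])

```text
time: 26.42
eef_pos: [0.5166, -0.0485, 0.054]
eef_rot: [[0.988, 0.153, -0.001], [0.153, -0.988, 0.0], [-0.001, -0.0, -1.0]]
ft_force: [-0.9, 0.6, -1.9]
finger_gap: 0.0617
finger_force: 66.1
```

```bash
python3 - <<'E'
from go import *
plan(dock(-.08,.0043,.0515),8.85); local()
E
```

```text
t26.4 turn [-0.     0.001 -0.001] shift [0.057 0.001 0.017] q6 71 pos [ 0.5166 -0.0485  0.054 ] yaw 8.80 F [-0.9  0.6 -1.9] gap 0.0617 ff 66
tcp in dock -0.0885 0.0045 0.054
```

Emit:
drive_tool(increments=[{"dp": [0.045, 0, 0], "dr": [0, 0, 0], "fingers": 50}, {"dp": [0, 0, 0.014], "dr": [0, 0, 0], "fingers": 50}, {"dp": [0, 0, 0], "dr": [0, 0, 0], "fingers": 50}, {"dp": [0, 0, 0], "dr": [0, 0, 0], "fingers": 90}, {"dp": [0, 0, 0], "dr": [0, 0, 0], "fingers": 90}, {"dp": [0, 0, 0], "dr": [0, 0, 0], "fingers": 90}, {"dp": [0, 0, 0], "dr": [0, 0, 0], "fingers": 90}, {"dp": [-0.1, 0, 0], "dr": [0, 0, 0], "fingers": 90}, {"dp": [-0.15, 0, 0], "dr": [0, 0, 0], "fingers": 90}, {"dp": [-0.15, 0, 0], "dr": [0, 0, 0], "fingers": 90}, {"dp": [0, 0, 0], "dr": [0, 0, 0], "fingers": 0}, {"dp": [0, 0, 0], "dr": [0, 0, 0], "fingers": 0}, {"dp": [0, 0, 0], "dr": [0, 0, 0], "fingers": 0}, {"dp": [0, 0, 0], "dr": [0, 0, 0], "fingers": 0}, {"dp": [0, 0, 0], "dr": [0, 0, 0], "fingers": 0}, {"dp": [0, 0, 0], "dr": [0, 0, 0], "fingers": 0}, {"dp": [0, 0, 0], "dr": [0, 0, 0], "fingers": 0}, {"dp": [0, 0, 0], "dr": [0, 0, 0], "fingers": 0}])

```text
time: 27.92
eef_pos: [0.4645, -0.0567, 0.052]
eef_rot: [[0.988, 0.153, 0.0], [0.153, -0.988, 0.0], [0.0, -0.0, -1.0]]
ft_force: [0.0, -0.6, -0.5]
finger_gap: -0.0005
finger_force: 0.0
```

```bash
python3 - <<'E'
from go import *
plan(dock(-.096,.0043,.055),8.85); local()
E
```

```text
t27.9 turn [-0.    -0.    -0.001] shift [ 0.302  0.001 -0.02 ] q6 69 pos [ 0.4645 -0.0567  0.052 ] yaw 8.81 F [ 0.  -0.6 -0.5] gap -0.0005 ff 0
tcp in dock -0.1413 0.0044 0.052
```

Emit:
drive_tool(increments=[{"dp": [0, 0, -0.015], "dr": [0, 0, 0], "fingers": 0}, {"dp": [0.06, 0, 0], "dr": [0, 0, 0], "fingers": 0}, {"dp": [0.04, 0, 0], "dr": [0, 0, 0], "fingers": 0}, {"dp": [0.04, 0, 0], "dr": [0, 0, 0], "fingers": 0}, {"dp": [0.04, 0, 0], "dr": [0, 0, 0], "fingers": 0}, {"dp": [0.04, 0, 0], "dr": [0, 0, 0], "fingers": 0}, {"dp": [0.04, 0, 0], "dr": [0, 0, 0], "fingers": 0}, {"dp": [0.02, 0, 0], "dr": [0, 0, 0], "fingers": 0}, {"dp": [0, 0, 0], "dr": [0, 0, 0], "fingers": 0}, {"dp": [0, 0, 0], "dr": [0, 0, 0], "fingers": 0}])

```text
time: 28.75
eef_pos: [0.5059, -0.0503, 0.0542]
eef_rot: [[0.988, 0.153, -0.0], [0.153, -0.988, 0.0], [-0.0, -0.0, -1.0]]
ft_force: [0.4, -0.1, 0.1]
finger_gap: 0.0002
finger_force: 0.0
```

```bash
python3 - <<'E'
from go import *
plan(dock(-.096,.0043,.055),8.85); local()
E
```

```text
t28.8 turn [-0.     0.    -0.001] shift [ 0.023  0.001 -0.005] q6 70 pos [ 0.5059 -0.0503  0.0542] yaw 8.81 F [ 0.4 -0.1  0.1] gap 0.0002 ff 0
tcp in dock -0.0994 0.0044 0.0542
```

Emit:
drive_tool(increments=[{"dp": [0.01, 0, 0], "dr": [0, 0, 0], "fingers": 0}, {"dp": [0.01, 0, 0], "dr": [0, 0, 0], "fingers": 0}, {"dp": [0.01, 0, 0], "dr": [0, 0, 0], "fingers": 0}, {"dp": [0, 0, 0], "dr": [0, 0, 0], "fingers": 0}, {"dp": [0, 0, 0], "dr": [0, 0, 0], "fingers": 0}])

```text
time: 29.17
eef_pos: [0.5091, -0.0497, 0.0541]
eef_rot: [[0.988, 0.153, -0.003], [0.153, -0.988, 0.0], [-0.003, -0.001, -1.0]]
ft_force: [-6.9, -2.3, 3.5]
finger_gap: -0.0
finger_force: 3.5
```

Contact against the stop exactly at the predicted home position. Backing off for the next carrier.

Emit:
drive_tool(increments=[{"dp": [0.006, 0, 0], "dr": [0, 0, 0], "fingers": 0}, {"dp": [0, 0, 0], "dr": [0, 0, 0], "fingers": 0}, {"dp": [-0.2, 0, 0], "dr": [0, 0, 0], "fingers": 0}, {"dp": [-0.2, 0, -0.1], "dr": [0, 0, 0], "fingers": 90}, {"dp": [-0.1, 0, -0.2], "dr": [0, 0, 0], "fingers": 90}, {"dp": [0, 0, -0.2], "dr": [0, 0, 0], "fingers": 90}, {"dp": [0, 0, -0.2], "dr": [0, 0, 0], "fingers": 90}, {"dp": [0, 0, 0], "dr": [0, 0, 0], "fingers": 90}, {"dp": [0, 0, 0], "dr": [0, 0, 0], "fingers": 90}, {"dp": [0, 0, 0], "dr": [0, 0, 0], "fingers": 90}, {"dp": [0, 0, 0], "dr": [0, 0, 0], "fingers": 90}])

```text
time: 30.08
eef_pos: [0.4366, -0.0608, 0.1583]
eef_rot: [[0.988, 0.153, -0.002], [0.153, -0.988, 0.0], [-0.002, -0.001, -1.0]]
ft_force: [-0.2, -0.4, -0.7]
finger_gap: 0.0768
finger_force: 0.0
```

```bash
python3 look.py; python3 -c "
from go import *
plan([.3717,.2138,-.0048],12.7)
plan([.5177,.3328,-.0048],9.45)"
```

```text
t [420.5 224.8] [0.4199 0.2246] [ 65.4 141.4] yaw 12.7
t [566.7 341. ] [0.5661 0.3409] [ 67.2 141.5] yaw 9.5
t orange [ 0.6079 -0.2066]
t orange [0.7536 0.1094]
t orange [ 0.7771 -0.2735]
s [569.2 341.9] [0.5717 0.3429] [ 69.5 147. ] yaw 9.5
s [423.5 226.2] [0.4257 0.2269] [ 70.7 147.2] yaw 12.8
s [  28.1 -303.7] [ 0.0294 -0.3026] [ 61.  132.6] yaw 75.6
s orange [ 0.7881 -0.263 ]
s orange [ 0.6175 -0.1993]
t30.2 turn [-0.001  0.002 -0.065] shift [-0.02  -1.881  1.087] q6 67 pos [ 0.4366 -0.0608  0.1583] yaw 8.80 F [-0.1  0.6  0.2] gap 0.0768 ff 0
t30.2 turn [-0.001  0.002 -0.011] shift [ 0.964 -2.5    1.087] q6 67 pos [ 0.4366 -0.0608  0.1583] yaw 8.80 F [-0.1  0.6  0.2] gap 0.0768 ff 0
```

Emit:
drive_tool(increments=[{"dp": [0, 0, 0], "dr": [0, 0, -0.065], "fingers": 90}, {"dp": [-0.002, -0.209, 0], "dr": [0, 0, 0], "fingers": 90}, {"dp": [-0.002, -0.209, 0], "dr": [0, 0, 0], "fingers": 90}, {"dp": [-0.002, -0.209, 0], "dr": [0, 0, 0], "fingers": 90}, {"dp": [-0.002, -0.209, 0], "dr": [0, 0, 0], "fingers": 90}, {"dp": [-0.002, -0.209, 0], "dr": [0, 0, 0], "fingers": 90}, {"dp": [-0.002, -0.209, 0], "dr": [0, 0, 0], "fingers": 90}, {"dp": [-0.002, -0.209, 0], "dr": [0, 0, 0], "fingers": 90}, {"dp": [-0.002, -0.209, 0], "dr": [0, 0, 0], "fingers": 90}, {"dp": [-0.002, -0.209, 0], "dr": [0, 0, 0], "fingers": 90}, {"dp": [0, 0, 0.2], "dr": [0, 0, 0], "fingers": 90}, {"dp": [0, 0, 0.25], "dr": [0, 0, 0], "fingers": 90}, {"dp": [0, 0, 0.25], "dr": [0, 0, 0], "fingers": 90}, {"dp": [0, 0, 0.15], "dr": [0, 0, 0], "fingers": 90}, {"dp": [0, 0, 0], "dr": [0, 0, 0], "fingers": 90}, {"dp": [0, 0, 0], "dr": [0, 0, 0], "fingers": 90}, {"dp": [0, 0, 0], "dr": [0, 0, 0], "fingers": 90}, {"dp": [0, 0, 0], "dr": [0, 0, 0], "fingers": 90}])

```text
time: 31.68
eef_pos: [0.3733, 0.214, 0.0332]
eef_rot: [[0.976, 0.22, 0.002], [0.22, -0.976, 0.001], [0.002, -0.0, -1.0]]
ft_force: [0.3, 0.6, -0.3]
finger_gap: 0.0768
finger_force: 0.0
```

```bash
python3 -c "
from go import *
plan([.3717,.2138,-.0048],12.7)"
```

```text
t31.7 turn [-0.    -0.002 -0.   ] shift [-0.011 -0.001  0.253] q6 101 pos [0.3733 0.214  0.0332] yaw 12.69 F [ 0.3  0.6 -0.3] gap 0.0768 ff 0
```

Emit:
drive_tool(increments=[{"dp": [-0.006, 0, 0.08], "dr": [0, 0, 0], "fingers": 90}, {"dp": [0, 0, 0.08], "dr": [0, 0, 0], "fingers": 90}, {"dp": [0, 0, 0.055], "dr": [0, 0, 0], "fingers": 90}, {"dp": [0, 0, 0.022], "dr": [0, 0, 0], "fingers": 90}, {"dp": [0, 0, 0], "dr": [0, 0, 0], "fingers": 90}, {"dp": [0, 0, 0], "dr": [0, 0, 0], "fingers": 90}, {"dp": [0, 0, 0], "dr": [0, 0, 0], "fingers": 90}])

```text
time: 32.27
eef_pos: [0.3719, 0.2137, -0.0032]
eef_rot: [[0.976, 0.22, 0.001], [0.22, -0.976, 0.0], [0.001, -0.0, -1.0]]
ft_force: [0.3, 0.1, 0.1]
finger_gap: 0.0768
finger_force: 0.0
```

Emit:
drive_tool(increments=[{"dp": [0, 0, 0.008], "dr": [0, 0, 0], "fingers": 90}, {"dp": [0, 0, 0], "dr": [0, 0, 0], "fingers": 90}, {"dp": [0, 0, 0], "dr": [0, 0, 0], "fingers": 50}, {"dp": [0, 0, 0], "dr": [0, 0, 0], "fingers": 50}, {"dp": [0, 0, 0], "dr": [0, 0, 0], "fingers": 50}, {"dp": [0, 0, 0], "dr": [0, 0, 0], "fingers": 50}, {"dp": [0, 0, 0], "dr": [0, 0, 0], "fingers": 50}])

```text
time: 32.85
eef_pos: [0.3716, 0.2135, -0.0043]
eef_rot: [[0.975, 0.22, 0.0], [0.22, -0.975, 0.0], [0.0, -0.0, -1.0]]
ft_force: [-2.4, -1.9, 14.0]
finger_gap: 0.0619
finger_force: 62.1
```

Emit:
drive_tool(increments=[{"dp": [0, 0, -0.05], "dr": [0, 0, 0], "fingers": 50}, {"dp": [0, 0, -0.1], "dr": [0, 0, 0], "fingers": 50}, {"dp": [0, 0, -0.15], "dr": [0, 0, 0], "fingers": 50}, {"dp": [0, 0, -0.2], "dr": [0, 0, 0], "fingers": 50}, {"dp": [0, 0, -0.2], "dr": [0, 0, 0], "fingers": 50}, {"dp": [0, 0, -0.2], "dr": [0, 0, 0.032], "fingers": 50}, {"dp": [0, 0, -0.1], "dr": [0, 0, 0.032], "fingers": 50}, {"dp": [0, 0, 0], "dr": [0, 0, 0], "fingers": 50}, {"dp": [0, 0, 0], "dr": [0, 0, 0], "fingers": 50}, {"dp": [0, 0, 0], "dr": [0, 0, 0], "fingers": 50}])

```text
time: 33.68
eef_pos: [0.3709, 0.2132, 0.1442]
eef_rot: [[0.988, 0.155, -0.001], [0.155, -0.988, -0.001], [-0.001, 0.0, -1.0]]
ft_force: [0.1, 0.3, -1.5]
finger_gap: 0.0621
finger_force: 66.5
```

```bash
python3 - <<'E'
from go import *
plan(dock(-.21,.0043,.0697),8.85)
E
```

```text
t33.7 turn [0.    0.001 0.001] shift [-0.118  1.875  0.497] q6 105 pos [0.3709 0.2132 0.1442] yaw 8.91 F [ 0.1  0.3 -1.5] gap 0.0621 ff 67
```

Emit:
drive_tool(increments=[{"dp": [-0.013, 0.208, 0], "dr": [0, 0, 0.001], "fingers": 50}, {"dp": [-0.013, 0.208, 0], "dr": [0, 0, 0], "fingers": 50}, {"dp": [-0.013, 0.208, 0], "dr": [0, 0, 0], "fingers": 50}, {"dp": [-0.013, 0.208, 0], "dr": [0, 0, 0], "fingers": 50}, {"dp": [-0.013, 0.208, 0], "dr": [0, 0, 0], "fingers": 50}, {"dp": [-0.013, 0.208, 0], "dr": [0, 0, 0], "fingers": 50}, {"dp": [-0.013, 0.208, 0], "dr": [0, 0, 0], "fingers": 50}, {"dp": [-0.013, 0.208, 0], "dr": [0, 0, 0], "fingers": 50}, {"dp": [-0.013, 0.208, 0], "dr": [0, 0, 0], "fingers": 50}, {"dp": [0, 0, 0.2], "dr": [0, 0, 0], "fingers": 50}, {"dp": [0, 0, 0.2], "dr": [0, 0, 0], "fingers": 50}, {"dp": [0, 0, 0.09], "dr": [0, 0, 0], "fingers": 50}, {"dp": [0, 0, 0], "dr": [0, 0, 0], "fingers": 50}, {"dp": [0, 0, 0], "dr": [0, 0, 0], "fingers": 50}, {"dp": [0, 0, 0], "dr": [0, 0, 0], "fingers": 50}, {"dp": [0, 0, 0], "dr": [0, 0, 0], "fingers": 50}, {"dp": [0, 0, 0], "dr": [0, 0, 0], "fingers": 50}])

```text
time: 35.1
eef_pos: [0.3977, -0.0667, 0.0723]
eef_rot: [[0.988, 0.153, 0.002], [0.153, -0.988, -0.0], [0.001, 0.001, -1.0]]
ft_force: [-0.4, 0.9, -1.3]
finger_gap: 0.0617
finger_force: 66.5
```

```bash
python3 - <<'E'
from go import *
from h import *
plan(dock(-.157,.0043,.0697),8.85);local()
s=V("scene"); p=s.proj(dock(-.08,0,.07))[0].astype(int)
cv2.imwrite("pics/i.png",cv2.resize(s.im[p[1]-50:p[1]+40,p[0]-60:p[0]+60],None,fx=5,fy=5,interpolation=cv2.INTER_CUBIC))
E
```

```text
t35.1 turn [ 0.001 -0.001 -0.   ] shift [0.346 0.003 0.018] q6 65 pos [ 0.3977 -0.0667  0.0723] yaw 8.83 F [-0.4  0.9 -1.3] gap 0.0617 ff 67
tcp in dock -0.2088 0.0048 0.0723
```

View pics/i.png

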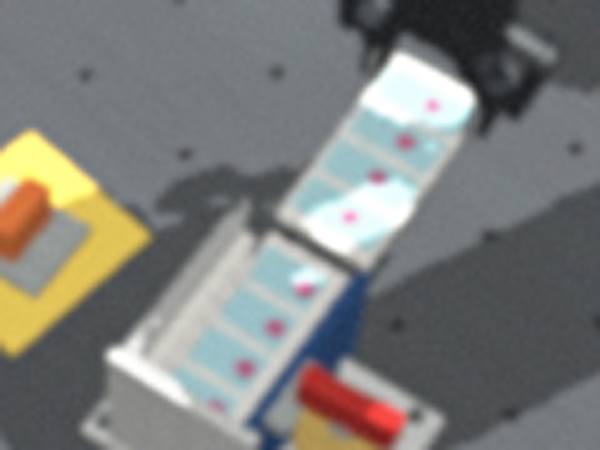

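The first carrier sits in its slot and the second is aligned ahead of the mouth.

Emit:
drive_tool(increments=[{"dp": [0, 0, 0.008], "dr": [0, 0, 0], "fingers": 50}, {"dp": [0.043, 0, 0], "dr": [0, 0, 0], "fingers": 50}, {"dp": [0.043, 0, 0], "dr": [0, 0, 0], "fingers": 50}, {"dp": [0.043, 0, 0], "dr": [0, 0, 0], "fingers": 50}, {"dp": [0.043, 0, 0], "dr": [0, 0, 0], "fingers": 50}, {"dp": [0.043, 0, 0], "dr": [0, 0, 0], "fingers": 50}, {"dp": [0.043, 0, 0], "dr": [0, 0, 0], "fingers": 50}, {"dp": [0.043, 0, 0], "dr": [0, 0, 0], "fingers": 50}, {"dp": [0.043, 0, 0], "dr": [0, 0, 0], "fingers": 50}, {"dp": [0, 0, 0], "dr": [0, 0, 0], "fingers": 50}, {"dp": [0, 0, 0], "dr": [0, 0, 0], "fingers": 50}])

```text
time: 36.07
eef_pos: [0.4483, -0.0587, 0.0702]
eef_rot: [[0.988, 0.153, -0.0], [0.153, -0.988, 0.0], [-0.0, -0.0, -1.0]]
ft_force: [-0.0, 0.7, -1.1]
finger_gap: 0.0618
finger_force: 66.5
```

```bash
python3 - <<'E'
from go import *
plan(dock(-.083,.0043,.0697),8.85); local()
E
```

```text
t36.1 turn [-0.     0.    -0.001] shift [0.497 0.004 0.004] q6 68 pos [ 0.4483 -0.0587  0.0702] yaw 8.81 F [-0.   0.7 -1.1] gap 0.0618 ff 67
tcp in dock -0.1576 0.0049 0.0702
```

Insert the rest, lower 2 mm, release, back off, close.

Emit:
drive_tool(increments=[{"dp": [0.05, 0.002, 0], "dr": [0, 0, 0], "fingers": 50}, {"dp": [0.05, 0, 0], "dr": [0, 0, 0], "fingers": 50}, {"dp": [0.05, 0, 0], "dr": [0, 0, 0], "fingers": 50}, {"dp": [0.05, 0, 0], "dr": [0, 0, 0], "fingers": 50}, {"dp": [0.05, 0, 0], "dr": [0, 0, 0], "fingers": 50}, {"dp": [0.05, 0, 0], "dr": [0, 0, 0], "fingers": 50}, {"dp": [0.05, 0, 0], "dr": [0, 0, 0], "fingers": 50}, {"dp": [0.05, 0, 0], "dr": [0, 0, 0], "fingers": 50}, {"dp": [0.05, 0, 0], "dr": [0, 0, 0], "fingers": 50}, {"dp": [0.045, 0, 0], "dr": [0, 0, 0], "fingers": 50}, {"dp": [0, 0, 0], "dr": [0, 0, 0], "fingers": 50}, {"dp": [0, 0, 0], "dr": [0, 0, 0], "fingers": 50}, {"dp": [0, 0, 0.012], "dr": [0, 0, 0], "fingers": 50}, {"dp": [0, 0, 0], "dr": [0, 0, 0], "fingers": 50}])

```text
time: 37.23
eef_pos: [0.5212, -0.0477, 0.0683]
eef_rot: [[0.988, 0.153, -0.0], [0.153, -0.988, 0.0], [-0.0, -0.0, -1.0]]
ft_force: [-0.7, 0.4, -1.3]
finger_gap: 0.062
finger_force: 66.6
```

```bash
python3 - <<'E'
from go import *
plan(dock(-.083,.0043,.0677),8.85); local()
E
```

```text
t37.2 turn [-0.     0.    -0.001] shift [0.006 0.002 0.004] q6 71 pos [ 0.5212 -0.0477  0.0683] yaw 8.80 F [-0.7  0.4 -1.3] gap 0.0620 ff 67
tcp in dock -0.0839 0.0046 0.0683
```

Emit:
drive_tool(increments=[{"dp": [0, 0, 0], "dr": [0, 0, 0], "fingers": 90}, {"dp": [0, 0, 0], "dr": [0, 0, 0], "fingers": 90}, {"dp": [0, 0, 0], "dr": [0, 0, 0], "fingers": 90}, {"dp": [0, 0, 0], "dr": [0, 0, 0], "fingers": 90}, {"dp": [-0.1, 0, 0], "dr": [0, 0, 0], "fingers": 90}, {"dp": [-0.15, 0, 0], "dr": [0, 0, 0], "fingers": 90}, {"dp": [-0.15, 0, 0], "dr": [0, 0, -0.0], "fingers": 90}, {"dp": [0, 0, -0.015], "dr": [0, 0, 0], "fingers": 0}, {"dp": [0, 0, 0], "dr": [0, 0, 0], "fingers": 0}, {"dp": [0, 0, 0], "dr": [0, 0, 0], "fingers": 0}, {"dp": [0, 0, 0], "dr": [0, 0, 0], "fingers": 0}, {"dp": [0, 0, 0], "dr": [0, 0, 0], "fingers": 0}, {"dp": [0, 0, 0], "dr": [0, 0, 0], "fingers": 0}, {"dp": [0, 0, 0], "dr": [0, 0, 0], "fingers": 0}, {"dp": [0, 0, 0], "dr": [0, 0, 0], "fingers": 0}, {"dp": [0, 0, 0], "dr": [0, 0, 0], "fingers": 0}])

```text
time: 38.57
eef_pos: [0.4624, -0.0569, 0.0707]
eef_rot: [[0.988, 0.153, -0.0], [0.153, -0.988, 0.0], [-0.0, -0.0, -1.0]]
ft_force: [-0.6, 0.7, 1.2]
finger_gap: -0.0001
finger_force: 0.0
```

```bash
python3 - <<'E'
from go import *
plan(dock(-.096,.0043,.070),8.85); local()
E
```

```text
t38.6 turn [-0.     0.    -0.001] shift [0.316 0.002 0.005] q6 68 pos [ 0.4624 -0.0569  0.0707] yaw 8.81 F [-0.6  0.7  1.2] gap -0.0001 ff 0
tcp in dock -0.1434 0.0046 0.0707
```

Emit:
drive_tool(increments=[{"dp": [0.06, 0, 0], "dr": [0, 0, 0], "fingers": 0}, {"dp": [0.04, 0, 0], "dr": [0, 0, 0], "fingers": 0}, {"dp": [0.04, 0, 0], "dr": [0, 0, 0], "fingers": 0}, {"dp": [0.04, 0, 0], "dr": [0, 0, 0], "fingers": 0}, {"dp": [0.04, 0, 0], "dr": [0, 0, 0], "fingers": 0}, {"dp": [0.04, 0, 0], "dr": [0, 0, 0], "fingers": 0}, {"dp": [0.03, 0, 0], "dr": [0, 0, 0], "fingers": 0}, {"dp": [0.014, 0, 0], "dr": [0, 0, 0], "fingers": 0}, {"dp": [0.012, 0, 0], "dr": [0, 0, 0], "fingers": 0}, {"dp": [0, 0, 0], "dr": [0, 0, 0], "fingers": 0}, {"dp": [0, 0, 0], "dr": [0, 0, 0], "fingers": 0}])

```text
time: 39.48
eef_pos: [0.509, -0.0496, 0.0707]
eef_rot: [[0.988, 0.153, -0.0], [0.153, -0.988, 0.0], [-0.0, -0.0, -1.0]]
ft_force: [0.1, -0.0, -1.4]
finger_gap: 0.0001
finger_force: 0.5
```

```bash
python3 - <<'E'
from go import *
plan(dock(-.096,.0043,.070),8.85); local()
E
```

```text
t39.5 turn [-0.     0.    -0.001] shift [0.002 0.002 0.004] q6 70 pos [ 0.509  -0.0496  0.0707] yaw 8.80 F [ 0.1 -0.  -1.4] gap 0.0001 ff 1
tcp in dock -0.0963 0.0045 0.0707
```

Push 1–2 mm more for contact, then retreat to carrier C.

Emit:
drive_tool(increments=[{"dp": [0.008, 0, 0], "dr": [0, 0, 0], "fingers": 0}, {"dp": [0, 0, 0], "dr": [0, 0, 0], "fingers": 0}, {"dp": [0, 0, 0], "dr": [0, 0, 0], "fingers": 0}])

```text
time: 39.73
eef_pos: [0.509, -0.0496, 0.0706]
eef_rot: [[0.988, 0.153, -0.003], [0.153, -0.988, 0.0], [-0.003, -0.001, -1.0]]
ft_force: [-7.5, -2.7, 2.9]
finger_gap: 0.0003
finger_force: 3.8
```

Emit:
drive_tool(increments=[{"dp": [-0.2, 0, 0], "dr": [0, 0, 0], "fingers": 0}, {"dp": [-0.2, 0, -0.1], "dr": [0, 0, 0], "fingers": 90}, {"dp": [-0.1, 0, -0.2], "dr": [0, 0, 0], "fingers": 90}, {"dp": [0, 0, -0.2], "dr": [0, 0, 0], "fingers": 90}, {"dp": [0, 0, -0.1], "dr": [0, 0, 0], "fingers": 90}, {"dp": [0, 0, 0], "dr": [0, 0, 0], "fingers": 90}, {"dp": [0, 0, 0], "dr": [0, 0, 0], "fingers": 90}, {"dp": [0, 0, 0], "dr": [0, 0, 0], "fingers": 90}])

```text
time: 40.4
eef_pos: [0.436, -0.0608, 0.1601]
eef_rot: [[0.988, 0.153, -0.001], [0.153, -0.988, 0.0], [-0.001, -0.0, -1.0]]
ft_force: [-0.3, 0.8, -0.2]
finger_gap: 0.0765
finger_force: 0.0
```

```bash
python3 look.py; python3 -c "
from go import *
plan([.5177,.3328,-.0048],9.45)"
```

```text
t [566.7 341. ] [0.5661 0.3408] [ 67.3 141.5] yaw 9.5
t orange [ 0.6079 -0.2066]
t orange [0.7536 0.1094]
t orange [ 0.7771 -0.2735]
s [568.9 342.4] [0.5717 0.3433] [ 70.5 147.8] yaw 9.8
s [  25.2 -305.1] [ 0.0254 -0.3031] [ 63.4 136.1] yaw 76.2
s orange [ 0.7881 -0.263 ]
s orange [ 0.6175 -0.2002]
t40.5 turn [-0.001  0.002 -0.011] shift [ 0.97  -2.499  1.097] q6 67 pos [ 0.4358 -0.0608  0.1597] yaw 8.80 F [-1.   0.  -0.5] gap 0.0769 ff 0
```

Emit:
drive_tool(increments=[{"dp": [0.081, -0.208, 0], "dr": [0, 0, -0.011], "fingers": 90}, {"dp": [0.081, -0.208, 0], "dr": [0, 0, 0], "fingers": 90}, {"dp": [0.081, -0.208, 0], "dr": [0, 0, 0], "fingers": 90}, {"dp": [0.081, -0.208, 0], "dr": [0, 0, 0], "fingers": 90}, {"dp": [0.081, -0.208, 0], "dr": [0, 0, 0], "fingers": 90}, {"dp": [0.081, -0.208, 0], "dr": [0, 0, 0], "fingers": 90}, {"dp": [0.081, -0.208, 0], "dr": [0, 0, 0], "fingers": 90}, {"dp": [0.081, -0.208, 0], "dr": [0, 0, 0], "fingers": 90}, {"dp": [0.081, -0.208, 0], "dr": [0, 0, 0], "fingers": 90}, {"dp": [0.081, -0.208, 0], "dr": [0, 0, 0], "fingers": 90}, {"dp": [0.081, -0.208, 0], "dr": [0, 0, 0], "fingers": 90}, {"dp": [0.08, -0.208, 0], "dr": [0, 0, 0], "fingers": 90}, {"dp": [0, 0, 0.25], "dr": [0, 0, 0], "fingers": 90}, {"dp": [0, 0, 0.25], "dr": [0, 0, 0], "fingers": 90}, {"dp": [0, 0, 0.25], "dr": [0, 0, 0], "fingers": 90}, {"dp": [0, 0, 0.11], "dr": [0, 0, 0], "fingers": 90}, {"dp": [0, 0, 0], "dr": [0, 0, 0], "fingers": 90}, {"dp": [0, 0, 0], "dr": [0, 0, 0], "fingers": 90}, {"dp": [0, 0, 0], "dr": [0, 0, 0], "fingers": 90}, {"dp": [0, 0, 0], "dr": [0, 0, 0], "fingers": 90}])

```text
time: 42.17
eef_pos: [0.5196, 0.3327, 0.0334]
eef_rot: [[0.986, 0.164, 0.002], [0.164, -0.986, 0.001], [0.002, -0.001, -1.0]]
ft_force: [-0.1, -0.8, -0.2]
finger_gap: 0.0767
finger_force: 0.0
```

```bash
python3 -c "
from go import *
plan([.5177,.3328,-.0048],9.45)"
```

```text
t42.2 turn [-0.001 -0.002  0.   ] shift [-0.013 -0.003  0.255] q6 109 pos [0.5196 0.3327 0.0334] yaw 9.46 F [-0.1 -0.8 -0.2] gap 0.0767 ff 0
```

Emit:
drive_tool(increments=[{"dp": [-0.008, -0.002, 0.08], "dr": [0, 0, 0], "fingers": 90}, {"dp": [0, 0, 0.08], "dr": [0, 0, 0], "fingers": 90}, {"dp": [0, 0, 0.055], "dr": [0, 0, 0], "fingers": 90}, {"dp": [0, 0, 0.025], "dr": [0, 0, 0], "fingers": 90}, {"dp": [0, 0, 0], "dr": [0, 0, 0], "fingers": 90}, {"dp": [0, 0, 0], "dr": [0, 0, 0], "fingers": 90}, {"dp": [0, 0, 0], "dr": [0, 0, 0], "fingers": 90}])

```text
time: 42.75
eef_pos: [0.5177, 0.3324, -0.004]
eef_rot: [[0.986, 0.164, 0.0], [0.164, -0.986, 0.0], [0.0, -0.0, -1.0]]
ft_force: [0.0, -0.1, -0.5]
finger_gap: 0.0771
finger_force: 0.0
```

Emit:
drive_tool(increments=[{"dp": [0, 0, 0], "dr": [0, 0, 0], "fingers": 50}, {"dp": [0, 0, 0], "dr": [0, 0, 0], "fingers": 50}, {"dp": [0, 0, 0], "dr": [0, 0, 0], "fingers": 50}, {"dp": [0, 0, 0], "dr": [0, 0, 0], "fingers": 50}, {"dp": [0, 0, 0], "dr": [0, 0, 0], "fingers": 50}, {"dp": [0, 0, 0], "dr": [0, 0, 0], "fingers": 50}])

```text
time: 43.25
eef_pos: [0.5179, 0.3326, -0.0031]
eef_rot: [[0.986, 0.164, 0.001], [0.164, -0.986, 0.001], [0.001, -0.0, -1.0]]
ft_force: [-1.6, 0.0, 6.5]
finger_gap: 0.0619
finger_force: 65.0
```

Emit:
drive_tool(increments=[{"dp": [0, 0, -0.05], "dr": [0, 0, 0], "fingers": 50}, {"dp": [0, 0, -0.1], "dr": [0, 0, 0], "fingers": 50}, {"dp": [0, 0, -0.15], "dr": [0, 0, 0], "fingers": 50}, {"dp": [0, 0, -0.2], "dr": [0, 0, 0], "fingers": 50}, {"dp": [0, 0, -0.2], "dr": [0, 0, 0], "fingers": 50}, {"dp": [0, 0, -0.2], "dr": [0, 0, 0.01], "fingers": 50}, {"dp": [0, 0, -0.1], "dr": [0, 0, 0], "fingers": 50}, {"dp": [0, 0, 0], "dr": [0, 0, 0], "fingers": 50}, {"dp": [0, 0, 0], "dr": [0, 0, 0], "fingers": 50}, {"dp": [0, 0, 0], "dr": [0, 0, 0], "fingers": 50}])

```text
time: 44.08
eef_pos: [0.5168, 0.332, 0.1446]
eef_rot: [[0.988, 0.154, -0.002], [0.154, -0.988, -0.001], [-0.002, 0.001, -1.0]]
ft_force: [-0.8, 0.4, -0.8]
finger_gap: 0.0614
finger_force: 65.5
```

```bash
python3 - <<'E'
from go import *
plan(dock(-.21,.0043,.0869),8.85)
E
```

```text
t44.1 turn [0.001 0.002 0.   ] shift [-1.201  2.507  0.385] q6 110 pos [0.5168 0.332  0.1446] yaw 8.87 F [-0.8  0.4 -0.8] gap 0.0614 ff 66
```

Emit:
drive_tool(increments=[{"dp": [-0.24, 0, 0], "dr": [0, 0, 0], "fingers": 50}, {"dp": [-0.24, 0, 0], "dr": [0, 0, 0], "fingers": 50}, {"dp": [-0.12, 0.2, 0], "dr": [0, 0, 0], "fingers": 50}, {"dp": [-0.12, 0.2, 0], "dr": [0, 0, 0], "fingers": 50}, {"dp": [-0.12, 0.2, 0], "dr": [0, 0, 0], "fingers": 50}, {"dp": [-0.12, 0.2, 0], "dr": [0, 0, 0], "fingers": 50}, {"dp": [-0.12, 0.2, 0], "dr": [0, 0, 0], "fingers": 50}, {"dp": [-0.12, 0.2, 0], "dr": [0, 0, 0], "fingers": 50}, {"dp": [0, 0.218, 0], "dr": [0, 0, 0], "fingers": 50}, {"dp": [0, 0.218, 0], "dr": [0, 0, 0], "fingers": 50}, {"dp": [0, 0.218, 0], "dr": [0, 0, 0], "fingers": 50}, {"dp": [0, 0.218, 0], "dr": [0, 0, 0], "fingers": 50}, {"dp": [0, 0.218, 0], "dr": [0, 0, 0], "fingers": 50}, {"dp": [0, 0.217, 0], "dr": [0, 0, 0], "fingers": 50}, {"dp": [0, 0, 0.2], "dr": [0, 0, 0], "fingers": 50}, {"dp": [0, 0, 0.18], "dr": [0, 0, 0], "fingers": 50}, {"dp": [0, 0, 0], "dr": [0, 0, 0], "fingers": 50}, {"dp": [0, 0, 0], "dr": [0, 0, 0], "fingers": 50}, {"dp": [0, 0, 0], "dr": [0, 0, 0], "fingers": 50}, {"dp": [0, 0, 0], "dr": [0, 0, 0], "fingers": 50}])

```text
time: 45.75
eef_pos: [0.3982, -0.0668, 0.0898]
eef_rot: [[0.988, 0.155, 0.001], [0.155, -0.988, -0.0], [0.001, 0.001, -1.0]]
ft_force: [0.2, -0.2, -1.7]
finger_gap: 0.0618
finger_force: 66.7
```

```bash
python3 - <<'E'
from go import *
from h import *
plan(dock(-.157,.0043,.0869),8.85);local()
s=V("scene"); p=s.proj(dock(-.08,0,.07))[0].astype(int)
cv2.imwrite("pics/j.png",cv2.resize(s.im[p[1]-50:p[1]+40,p[0]-60:p[0]+60],None,fx=5,fy=5,interpolation=cv2.INTER_CUBIC))
E
```

```text
t45.8 turn [ 0.001 -0.001  0.001] shift [0.343 0.002 0.02 ] q6 65 pos [ 0.3982 -0.0668  0.0898] yaw 8.90 F [ 0.2 -0.2 -1.7] gap 0.0618 ff 67
tcp in dock -0.2084 0.0046 0.0898
```

View pics/j.png

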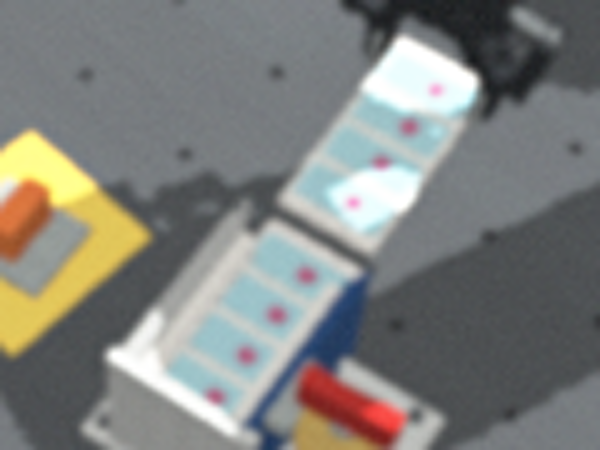

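The two loaded carriers sit home and the third is aligned. Inserting.

Emit:
drive_tool(increments=[{"dp": [0, 0.002, 0.011], "dr": [0, 0, 0], "fingers": 50}, {"dp": [0.043, 0, 0], "dr": [0, 0, 0], "fingers": 50}, {"dp": [0.043, 0, 0], "dr": [0, 0, 0], "fingers": 50}, {"dp": [0.043, 0, 0], "dr": [0, 0, 0], "fingers": 50}, {"dp": [0.043, 0, 0], "dr": [0, 0, 0], "fingers": 50}, {"dp": [0.043, 0, 0], "dr": [0, 0, 0], "fingers": 50}, {"dp": [0.043, 0, 0], "dr": [0, 0, 0], "fingers": 50}, {"dp": [0.043, 0, 0], "dr": [0, 0, 0], "fingers": 50}, {"dp": [0.043, 0, 0], "dr": [0, 0, 0], "fingers": 50}, {"dp": [0, 0, 0], "dr": [0, 0, 0], "fingers": 50}, {"dp": [0, 0, 0], "dr": [0, 0, 0], "fingers": 50}])

```text
time: 46.72
eef_pos: [0.4487, -0.0592, 0.087]
eef_rot: [[0.988, 0.154, -0.0], [0.154, -0.988, 0.0], [-0.0, -0.0, -1.0]]
ft_force: [-0.1, -0.3, -1.9]
finger_gap: 0.0616
finger_force: 66.7
```

```bash
python3 - <<'E'
from go import *
plan(dock(-.083,.0043,.0869),8.85); local()
E
```

```text
t46.7 turn [-0.  0.  0.] shift [0.495 0.    0.001] q6 68 pos [ 0.4487 -0.0592  0.087 ] yaw 8.87 F [-0.1 -0.3 -1.9] gap 0.0616 ff 67
tcp in dock -0.1573 0.0043 0.087
```

Emit:
drive_tool(increments=[{"dp": [0.05, 0, 0], "dr": [0, 0, 0], "fingers": 50}, {"dp": [0.05, 0, 0], "dr": [0, 0, 0], "fingers": 50}, {"dp": [0.05, 0, 0], "dr": [0, 0, 0], "fingers": 50}, {"dp": [0.05, 0, 0], "dr": [0, 0, 0], "fingers": 50}, {"dp": [0.05, 0, 0], "dr": [0, 0, 0], "fingers": 50}, {"dp": [0.05, 0, 0], "dr": [0, 0, 0], "fingers": 50}, {"dp": [0.05, 0, 0], "dr": [0, 0, 0], "fingers": 50}, {"dp": [0.05, 0, 0], "dr": [0, 0, 0], "fingers": 50}, {"dp": [0.05, 0, 0], "dr": [0, 0, 0], "fingers": 50}, {"dp": [0.043, 0, 0], "dr": [0, 0, 0], "fingers": 50}, {"dp": [0, 0, 0], "dr": [0, 0, 0], "fingers": 50}, {"dp": [0, 0, 0], "dr": [0, 0, 0], "fingers": 50}, {"dp": [0, 0, 0.012], "dr": [0, 0, 0], "fingers": 50}, {"dp": [0, 0, 0], "dr": [0, 0, 0], "fingers": 50}])

```text
time: 47.88
eef_pos: [0.5213, -0.0479, 0.0851]
eef_rot: [[0.988, 0.154, -0.0], [0.154, -0.988, 0.0], [-0.0, -0.0, -1.0]]
ft_force: [-0.3, 0.9, -0.7]
finger_gap: 0.0615
finger_force: 66.7
```

```bash
python3 - <<'E'
from go import *
plan(dock(-.083,.0043,.085),8.85); local()
E
```

```text
t47.9 turn [-0.  0.  0.] shift [0.005 0.    0.001] q6 71 pos [ 0.5213 -0.0479  0.0851] yaw 8.86 F [-0.3  0.9 -0.7] gap 0.0615 ff 67
tcp in dock -0.0838 0.0043 0.0851
```

Release, back off, close, raise slightly (carrier at 88–96, push tip at ~87).

Emit:
drive_tool(increments=[{"dp": [0, 0, 0], "dr": [0, 0, 0], "fingers": 90}, {"dp": [0, 0, 0], "dr": [0, 0, 0], "fingers": 90}, {"dp": [0, 0, 0], "dr": [0, 0, 0], "fingers": 90}, {"dp": [0, 0, 0], "dr": [0, 0, 0], "fingers": 90}, {"dp": [-0.1, 0, 0], "dr": [0, 0, 0], "fingers": 90}, {"dp": [-0.15, 0, 0], "dr": [0, 0, 0], "fingers": 90}, {"dp": [-0.15, 0, 0], "dr": [0, 0, 0], "fingers": 90}, {"dp": [0, 0, -0.01], "dr": [0, 0, 0], "fingers": 0}, {"dp": [0, 0, 0], "dr": [0, 0, 0], "fingers": 0}, {"dp": [0, 0, 0], "dr": [0, 0, 0], "fingers": 0}, {"dp": [0, 0, 0], "dr": [0, 0, 0], "fingers": 0}, {"dp": [0, 0, 0], "dr": [0, 0, 0], "fingers": 0}, {"dp": [0, 0, 0], "dr": [0, 0, 0], "fingers": 0}, {"dp": [0, 0, 0], "dr": [0, 0, 0], "fingers": 0}, {"dp": [0, 0, 0], "dr": [0, 0, 0], "fingers": 0}, {"dp": [0, 0, 0], "dr": [0, 0, 0], "fingers": 0}])

```text
time: 49.22
eef_pos: [0.4624, -0.0571, 0.0868]
eef_rot: [[0.988, 0.154, -0.0], [0.154, -0.988, 0.0], [-0.0, -0.0, -1.0]]
ft_force: [-0.1, 0.2, -0.7]
finger_gap: -0.0001
finger_force: 0.0
```

Emit:
drive_tool(increments=[{"dp": [0.06, 0, 0], "dr": [0, 0, 0], "fingers": 0}, {"dp": [0.04, 0, 0], "dr": [0, 0, 0], "fingers": 0}, {"dp": [0.04, 0, 0], "dr": [0, 0, 0], "fingers": 0}, {"dp": [0.04, 0, 0], "dr": [0, 0, 0], "fingers": 0}, {"dp": [0.04, 0, 0], "dr": [0, 0, 0], "fingers": 0}, {"dp": [0.04, 0, 0], "dr": [0, 0, 0], "fingers": 0}, {"dp": [0.03, 0, 0], "dr": [0, 0, 0], "fingers": 0}, {"dp": [0.014, 0, 0], "dr": [0, 0, 0], "fingers": 0}, {"dp": [0.012, 0, 0], "dr": [0, 0, 0], "fingers": 0}, {"dp": [0.005, 0, 0], "dr": [0, 0, 0], "fingers": 0}, {"dp": [0, 0, 0], "dr": [0, 0, 0], "fingers": 0}, {"dp": [0, 0, 0], "dr": [0, 0, 0], "fingers": 0}])

```text
time: 50.22
eef_pos: [0.509, -0.0498, 0.0867]
eef_rot: [[0.988, 0.154, -0.002], [0.154, -0.988, 0.0], [-0.002, -0.0, -1.0]]
ft_force: [-4.6, -1.4, 1.7]
finger_gap: 0.0001
finger_force: 2.4
```

```bash
python3 - <<'E'
from go import *
plan(dock(-.096,.0043,.087),8.85); local()
E
```

```text
t50.2 turn [-0.     0.002  0.   ] shift [ 0.001  0.001 -0.002] q6 70 pos [ 0.509  -0.0498  0.0867] yaw 8.86 F [-4.6 -1.4  1.7] gap 0.0001 ff 2
tcp in dock -0.0962 0.0044 0.0867
```

Home. Retreat clear and check the scene.

Emit:
drive_tool(increments=[{"dp": [-0.2, 0, 0], "dr": [0, 0, 0], "fingers": 0}, {"dp": [-0.25, 0, -0.05], "dr": [0, 0, 0], "fingers": 0}, {"dp": [-0.1, 0, -0.2], "dr": [0, 0, 0], "fingers": 0}, {"dp": [0, 0.2, -0.15], "dr": [0, 0, 0], "fingers": 0}, {"dp": [0, 0.25, 0], "dr": [0, 0, 0], "fingers": 0}, {"dp": [0, 0.25, 0], "dr": [0, 0, 0], "fingers": 0}, {"dp": [0, 0.25, 0], "dr": [0, 0, 0], "fingers": 0}, {"dp": [0, 0.25, 0], "dr": [0, 0, 0], "fingers": 0}, {"dp": [0, 0.25, 0], "dr": [0, 0, 0], "fingers": 0}, {"dp": [0, 0.25, 0], "dr": [0, 0, 0], "fingers": 0}, {"dp": [0, 0, 0], "dr": [0, 0, 0], "fingers": 0}, {"dp": [0, 0, 0], "dr": [0, 0, 0], "fingers": 0}, {"dp": [0, 0, 0], "dr": [0, 0, 0], "fingers": 0}, {"dp": [0, 0, 0], "dr": [0, 0, 0], "fingers": 0}])

```text
time: 51.38
eef_pos: [0.4676, -0.3133, 0.1468]
eef_rot: [[0.988, 0.155, -0.0], [0.155, -0.988, 0.0], [-0.0, -0.001, -1.0]]
ft_force: [-0.5, 0.6, -0.4]
finger_gap: 0.0001
finger_force: 0.0
```

```bash
python3 look.py; python3 - <<'E'
from h import *
from go import *
t=V("top");s=V("scene"); p=s.proj(dock(-.04,-.06,.07))[0].astype(int)
a=t.im[130:240,190:310]; b=s.im[p[1]-55:p[1]+55,p[0]-60:p[0]+60]
cv2.imwrite("pics/k.png",cv2.resize(np.hstack([a,b]),None,fx=3.3,fy=3.3,interpolation=cv2.INTER_CUBIC))
m=(t.hsv[...,1]>170)&((t.hsv[...,0]<6)|(t.hsv[...,0]>174))&(t.hsv[...,2]>150)
y,x=np.nonzero(m); k=(x>190)&(x<260)&(y>165)&(y<230); P=t.pl(np.c_[x,y][k],.148)[:,:2]; d=np.linalg.svd(P-P.mean(0))[2][0]
print("wing",np.degrees(np.arctan2(d[1],d[0])))
E
```

```text
t [ 432.7 -430.3] [ 0.4338 -0.4298] [ 67.  130.5] yaw 50.9
t orange [ 0.6079 -0.2082]
t orange [0.7536 0.1094]
t orange [ 0.7771 -0.2735]
s orange [ 0.7881 -0.263 ]
s orange [ 0.6173 -0.2005]
wing 101.7705583683157
```

View pics/k.png

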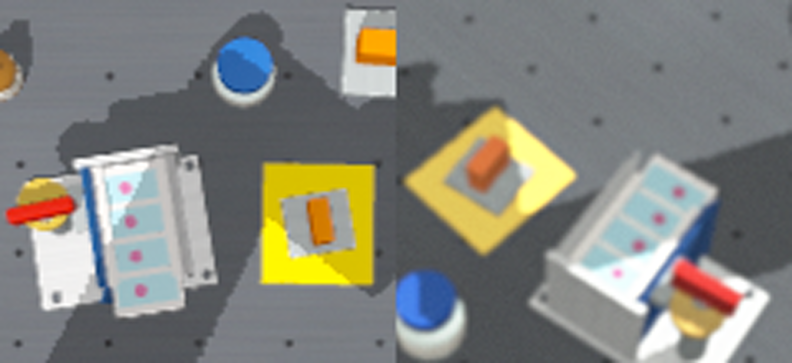

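The top carrier is home, with its four slides at (125–140, 187–290). The gauge is centred on the pad at (318,221), the bystanders are untouched, and the wing angle hasn't changed.

```bash
python3 -c "
from bench import manip
print(manip.close_job())"
```

```text
the job is handed in; nothing more can be done
None
```

I handed the job in: the channel is set to about 68.5 mm by the bolt angle, the gauge was slid to the stop with no carrier in the dock and is back on its pad, and all three carriers are pushed home in their own slots. The bottle, jar and screwdriver were left alone, and the hand-in returned no verdict.

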